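# Load a power module into the clamshell programming jig, pin it and hold it shut

### The arm

A 6-joint arm with a two-finger parallel gripper is mounted at the origin on a cart in front of the work surface, level with it; the furniture and walls round the work are solid. World frame = base frame: x ahead of the robot, y to its left, z up, the work surface at z = 0. Lengths are in mm, angles in rad, forces in N, time in s.
With the tool pointing down it reaches from about 425 to 1125 mm from the base axis. Payload 14.9 kg.
Tool frame: the origin (TCP) lies on the centre line of the jaws, within the pads' length; the fingertips stand 19 mm ahead of it and the grasp point (between the pads) is the TCP; z points along the fingers, y is the line along which they close (so a half turn about z gives the same grasp; the last joint's range is limited). The gripper opens to 91 mm and grips with 3 to 60 N. Pads are 32 mm wide; open, the fingers measure 118 mm over their backs; the gripper's body (76 mm by 178 mm) begins 60 mm behind the grasp point.
Start: joints at [1.278, 0.379, 1.734, -0, 1.028, -0.033], TCP at [179.828, 676.521, 232.932] pointing down, gripper open.
Joint ranges: [-2.77, 2.77], [-0.74, 2.19], [0, 2.66], [-1.06, 4.2], [0.31, 2.87], [-3.08, 3.08]. Speed limits (rad/s): [1.89, 1.89, 2.39, 3.14, 3.14, 3.14].

### API

Orientations are given as a unit quaternion [x, y, z, w].
In Python, from plant import env gives the robot as it stands.
- The arm moves only by the shell command python3 -m inch 'ROWS' [FORCE]. ROWS is JSON, a list of rows, each an object of numbers: "hand": the opening, from 0 (shut) to 1 (fully open); "x", "y", "z": the shift along the tool's x, y, z in cm; "ax", "ay", "az": the turn, a rotation vector about the tool's x, y, z in rad. In form: [{"hand": .., "x": .., "y": .., "z": .., "ax": .., "ay": .., "az": ..}, ...]. A call has 1 to 10 rows; each row shifts and turns the commanded pose from where the row before left it, along the tool's axes as they then stand; what a row does not reach is not made up. A row lasts 1/8 s, in which the tool goes at most 62.5 mm and 10.7 degrees, less where a joint would pass 70% of its speed; a pose out of reach is approached as far as the arm can. A call with a gripper value outside its range is refused whole. The fingers move at their own pace and stop on an object; FORCE is the grip in N (left out, the last holds). Time passes only in rows, so rows that do not move let the fingers close. It gives the time, the measured TCP pose, the force, the opening and the grip force at its end, in the units of the state.
- env.observe(): the state, without advancing time (a new reading comes with each control period).
- env.get_image(name): name is "scene" or "top" or "wrist"; returns the picture (420x560x3 uint8, red, green, blue); there is no depth.
- env.calibration(name): a dict with "fx", "fy", "cx", "cy" (pixels), "k1" (the pictures are not rectified: a ray, as slopes to the right and down, at radius r is drawn at 1 + k1 r^2 times it, then the intrinsics apply), "world_from_camera" (4x4, takes a point from camera to world coordinates); the wrist camera has in their place "T_tool_cam" (4x4, takes a point from camera to tool coordinates, whose origin is the TCP and whose axes are the flange's). Camera axes: x right, y down, z forward; pixel columns grow to the right and rows downward; lengths in mm; the calibration is good to about 2 mm. A picture is of the moment at which its call begins: read the wrist's pose just before it. calibration takes no time and is no camera call.
- env.hand_in(): hands the job in; it is judged then, once.
Trained networks look in the newest picture that a camera, given by its name, has taken for a name from the list of things; names that differ only in an ending like _2 or _b are one class to them, and where a whole thing is asked for, a point or a joint stands for the part that bears it (a point fixed in the world has none). Each returns a list of dicts, best first, with "confidence" (0 to 1); they miss things now and then, are a little off and sometimes report something else, mostly with a low value. They report only what shows in the picture. A call takes as long as a camera call.
- env.search_frame(target, camera): "centre" ([x, y, z] in mm, in world coordinates, good to about 4 mm: the middle of the surface that is visible of it).
- env.place_of(target, camera): "centre" ([x, y, z] in mm, in world coordinates, good to about 4 mm: a listed point, or the origin of a listed thing).
The state is a dict: "time_s": time; "joints": joint angles; "joint_vel": joint speeds; "effort": joint torques, N m; "position": TCP position; "eef_rot": TCP orientation; "ft_force": force on the tool from outside, world axes, zero at the start; "torque": the same for the moment, N m; "finger_gap": finger opening in mm; "grasp_force": force on a finger pad.
Only numpy, scipy, OpenCV 4.12 (cv2) and the standard library are available. Lean on these libraries where they do the work, as an engineer would, in place of code of your own. Each camera call takes 0.05 s, during which the arm holds its last target. There are 200 camera calls.

### The job

Lay the power module (the green board with the finned heatsink) into the pocket of the clamshell jig, flat, with its round capacitor on the left as seen from the front of the jig (its pin-hole side), and swing the jig's lid down over it. Then take the slim tooling pin with the tall knob from the pin block, push it gently down through the hole in the lid into the hole in the base until its collar presses the lid fully flush on the base, and finish like that: the sprung probes lift the lid again when the pin is let go, so keep hold of the pin's knob and keep pressing, with the pin alone. Do not disturb the other things on the bench.

Things in the scene. Friction and masses are not known exactly. Their poses are not given: they have to be found in the camera images.
- jig: Clamshell programming jig, screwed down: black base block 160 (x) x 130 (y) x 34 mm high, bevelled pocket in its top, hinge along its rear (+x) edge, pin hole near its front (-x) edge, a grey connector on its left (+y) side. Origin on the bench under the middle of the pocket; x points to the hinge, y left, z up; the base runs from x -85 to +75 mm (hinge blocks to +88), y -65 to +65 mm.
- jig_nest (a point): Middle of the jig's pocket at the height where the underside of a loaded board rests unpressed, 26 mm above the bench and 8 mm below the base's top. The pocket is 68 (x) x 104 (y) mm, 2 mm of play all round the board, its rim bevelled 4 mm at 45 degrees. The board rests on six sprung posts that carry it without sinking and can be pressed down 5 mm (7 N to start, 15 N fully down).
- jig_hole (a point): Mouth of the upright pin hole in the jig's base, at the base's top (34 mm above the bench), 66 mm in front of the pocket's middle. Hole 12.5 mm across, right through the base.
- jig_lid (a joint): Angle of the jig's lid (rad): 0 = flush shut, 1.7 to 1.95 at the start = open, leaning back. Hinge axis along the jig's y at jig x = +70, z = +40 mm; the lid's mid-plane goes through it. The hinge drags (0.12 Nm): the open lid stays; below 0.8 rad it may sink by itself. With a board loaded the sprung posts hold it ajar at about 0.07 rad; 7 N down at its pin hole brings it flush.
- lid_edge (a point): Middle of the lid's free edge, on its mid-plane, 155 mm from the hinge axis. The lid is an aluminium frame 147 long x 124 wide x 10 mm thick with a 44 x 77 mm window for the tall parts and two rubber feet beneath. Shut, its underside is at z 35, its top at z 45 mm; its own pin hole, 13.5 mm across, 136 mm from the axis on the middle line, then stands over the base's hole.
- module: Power module, about 0.14 kg: green board 64 (x) x 100 (y) x 2.5 mm, on it a black finned heatsink 35 (x) x 50 (y) x 28 mm centred at y = -11 mm (good to grip across its 35 mm, sides at x = +-17.5 mm) and one round capacitor 17 mm wide, 22 mm high at y = +24.5 mm. Origin under the middle of the board, z up. It lies flat on the bench; in the jig its x and y must point as the jig's.
- module_cap (a point): Middle of the top of the module's capacitor: loaded the right way round it is on the jig's +y side.
- pin: The slim tooling pin to use, 0.06 kg: steel shank 10 mm across and 36 mm long with a tapered nose, above it a collar 22 mm across and 4 mm thick, above that a black knob 18 mm across and 28 mm high. Origin at the tip of the shank, z up towards the knob. It hangs in the pin block by its collar, tip 9 mm above the bench. Fully home with the lid shut, the tip is 9 mm above the bench again.
- stub_pin: Another jig's pin, not to be used: shank 14 mm across (too thick for the lid), black knob 30 mm across and only 12 mm high. Stands in the other hole of the pin block. Origin at the tip of the shank.
- pin_block: Fixed grey block 50 (x) x 105 (y) x 45 mm on a dark foot plate 66 x 121 mm, with two upright 16 mm holes at y = -27 and +27 mm that hold the two pins, in either order. Origin under its middle. It stands to the right of the jig, the row of holes pointing roughly away from the robot.
- tip_stand: Fixed soldering-iron stand between the module and the jig; origin on the bench. Its iron leans out 0.10 m along the stand's -x, its upper end 0.19 m above the bench: carry things past it well above or in front.
- iron_holder: Fixed soldering-iron stand just left of the jig; origin on the bench. Its iron leans out 0.08 m along the stand's -x, its upper end 0.23 m above the bench: carry things past it well above or in front.
- solder_reel: Solder reel 61 mm across, lying flat, bystander, behind the pin block.
- tin: Yellow tin 43 mm across, 22 mm high, bystander, behind and right of the module.
- kapton: Roll of amber tape 68 mm across, 19 mm high, bystander, near the front edge.
- cleaning_brush: Black brush 139 mm long, bystander, at the front edge before the jig.
- pen: White flux pen 132 mm long with a green cap, bystander, at the bench's front edge.

How it is judged (in metres and radians):
On the way, in this order (a step that is already met when the one before it is completed fails the run):
1. the module lies flat in the jig's pocket, the right way round, with the lid still open (horizontal distance between module and jig_nest below 0.005 m and angle between the y axis of module and the y axis of jig, either way round below 0.06 rad and y of module_cap in the frame of jig above 0.01 m and angle between module's own z axis and vertical below 0.06 rad and z of module in the frame of jig below 0.029 m and value of joint jig_lid above 0.6 rad), for 0.2 s.
2. the lid is swung down onto the module, before the pin is brought (horizontal distance between module and jig_nest below 0.005 m and angle between the y axis of module and the y axis of jig, either way round below 0.06 rad and y of module_cap in the frame of jig above 0.01 m and angle between module's own z axis and vertical below 0.06 rad and value of joint jig_lid below 0.15 rad and horizontal distance between pin and jig_hole above 0.05 m), for 0.2 s.
3. the pin has gone through the lid's hole into the base's hole (horizontal distance between pin and jig_hole below 0.004 m and angle between pin's own z axis and vertical below 0.08 rad and value of joint jig_lid below 0.15 rad and z of pin in the frame of jig below 0.03 m), for 0.1 s.
At the end, for the whole second after the job is handed in: Robot still grips the pin (over 15 N) and presses it on the jig (over 3 N), touching nothing else of it; lid flush (under 0.014 rad), pin upright and home (tip within 3.5 mm of full depth, 4 mm of hole centre), module right way round in the pocket (5 mm, 0.06 rad), pressed down on its probes (horizontal distance between module and jig_nest below 0.005 m and angle between the y axis of module and the y axis of jig, either way round below 0.06 rad and y of module_cap in the frame of jig above 0.01 m and angle between module's own z axis and vertical below 0.06 rad and horizontal distance between pin and jig_hole below 0.004 m and angle between pin's own z axis and vertical below 0.08 rad and z of module in the frame of jig between 0.018 and 0.0235 m and value of joint jig_lid below 0.014 rad and z of pin in the frame of jig between 0.005 and 0.0125 m and contact force between the fingers and pin above 15 N and contact force between pin and jig above 3 N and contact force between each of the arm, the fingers and jig below 0.5 N and contact force between each of the arm, the fingers and module below 0.5 N); the arm keeps its last pose, push and grip.
It fails at once if another thing on the bench is pushed away by more than 4 cm (distance of any of solder_reel, tin, kapton, cleaning_brush, pen from where it was at the start of the episode above 0.04 m).
It fails at once if the jig is forced: the pin is pressed on it with more than 60 N (contact force between pin and jig above 60 N).
It also fails if it takes over 72 s, if anything falls off the work surface, if the arm or the gripper's body presses on something with over 40 N, if the wrist force passes 120 N, or if a joint passes its speed limit or range.

## Working session

There is one attempt and no reset: what is moved stays moved. The work goes in short steps, Python scripts to look and compute and a shell command to move; the robot and the scene stay as the last step left them, time stands still between calls to the robot, and variables do not carry over. Pictures are saved under pics/ and viewed, at most 10 in all, crops included, and the job is handed in when it is done.

```bash
ls; mkdir -p pics
cat > h.py <<'E'
import numpy as np, cv2
from plant import env
from scipy.spatial.transform import Rotation as R
def save(cam,name):
    im=env.get_image(cam); cv2.imwrite('pics/'+name,im[:,:,::-1].copy()); return im
def pose():
    o=env.observe(); T=np.eye(4); T[:3,:3]=R.from_quat(o['eef_rot']).as_matrix(); T[:3,3]=o['position']; return T
def cam(c,T=None):
    k=env.calibration(c)
    W=np.array(k['world_from_camera']) if c!='wrist' else (pose() if T is None else T)@np.array(k['T_tool_cam'])
    return k,W
def ray(c,u,v,T=None):
    k,W=cam(c,T); K=np.array([[k['fx'],0,k['cx']],[0,k['fy'],k['cy']],[0,0,1.]])
    p=cv2.undistortPoints(np.array([[[u,v]]],float),K,np.array([k['k1'],0,0,0]))[0,0]
    return W[:3,3],W[:3,:3]@np.array([p[0],p[1],1])
def atz(c,u,v,z,T=None):
    o,d=ray(c,u,v,T); return o+d*(z-o[2])/d[2]
def proj(c,P,T=None):
    k,W=cam(c,T); K=np.array([[k['fx'],0,k['cx']],[0,k['fy'],k['cy']],[0,0,1.]])
    q=np.linalg.inv(W); P=np.atleast_2d(P).astype(float)
    return cv2.projectPoints(P,cv2.Rodrigues(q[:3,:3])[0],q[:3,3],K,np.array([k['k1'],0,0,0]))[0][:,0]
def tri(rs):
    A=0;b=0
    for o,d in rs:
        d=d/np.linalg.norm(d);M=np.eye(3)-np.outer(d,d);A=A+M;b=b+M@o
    return np.linalg.solve(A,b)
E
python3 - <<'E'
from h import *
np.set_printoptions(precision=1,suppress=True)
save('scene','s0.png');save('top','t0.png')
for n in ['jig','jig_nest','jig_hole','lid_edge','module','module_cap','pin','stub_pin','pin_block','tip_stand','iron_holder']:
  for c in ['top','scene']:
    print(n,c,[(np.round(d['centre']),round(d['confidence'],2)) for d in env.place_of(n,c)[:2]])
print(env.observe())
for c in ['top','scene']: print(cam(c)[1])
E
```

```text
pics
jig top [(array([ 507., -218.,    2.]), 0.69), (array([ 504., -400.,    2.]), 0.43)]
jig scene [(array([ 507., -224.,   -1.]), 0.86)]
jig_nest top [(array([ 504., -216.,   26.]), 0.75)]
jig_nest scene [(array([ 505., -219.,   26.]), 0.61)]
jig_hole top [(array([ 442., -236.,   36.]), 0.87)]
jig_hole scene [(array([400., 158.,  -2.]), 0.74), (array([ 442., -236.,   32.]), 0.63)]
lid_edge top [(array([ 595., -194.,  194.]), 0.71)]
lid_edge scene [(array([ 596., -199.,  192.]), 0.84)]
module top [(array([480., 328.,  -3.]), 0.82), (array([ 496., -378.,   12.]), 0.53)]
module scene []
module_cap top [(array([491., 358.,  27.]), 0.55)]
module_cap scene [(array([489., 358.,  26.]), 0.8)]
pin top [(array([ 495., -380.,   12.]), 0.47)]
pin scene [(array([ 498., -375.,   10.]), 0.5)]
stub_pin top [(array([ 509., -430.,    5.]), 0.5)]
stub_pin scene [(array([ 510., -430.,   10.]), 0.52)]
pin_block top [(array([ 444., -236.,   36.]), 0.67), (array([ 503., -400.,    3.]), 0.65)]
pin_block scene [(array([ 502., -401.,    1.]), 0.79)]
tip_stand top [(array([399., 161.,  -1.]), 0.4)]
tip_stand scene [(array([ 443., -235.,   31.]), 0.39)]
iron_holder top [(array([364.,  32.,  -2.]), 0.69), (array([ 509., -217.,   -1.]), 0.49)]
iron_holder scene []
{'time_s': 1.2, 'joints': array([ 1.3,  0.4,  1.7,  0. ,  1. , -0. ]), 'joint_vel': array([-0., -0.,  0., -0., -0., -0.]), 'effort': array([ -0. , -76.4, -43.5,   0.1,   0. ,  -0. ]), 'position': array([179.8, 676.5, 233. ]), 'eef_rot': array([ 0.1,  1. ,  0. , -0. ]), 'ft_force': array([1.1, 0.2, 0.2]), 'torque': array([-0.,  0.,  0.]), 'grasp_force': 0.0, 'finger_gap': 91.37147936964796}
[[  -0.    -1.     0.2  240.8]
 [  -1.     0.    -0.   -15.8]
 [  -0.    -0.2   -1.  1661.9]
 [   0.     0.     0.     1. ]]
[[   0.7   -0.3    0.6 -241.7]
 [  -0.7   -0.3    0.7 -867.3]
 [   0.    -0.9   -0.5  638.9]
 [   0.     0.     0.     1. ]]
```

View pics/t0.png

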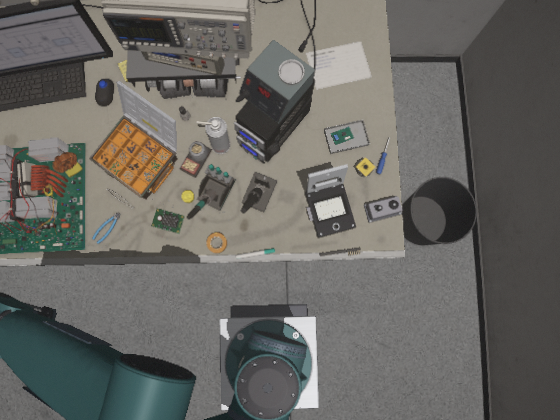

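View pics/s0.png

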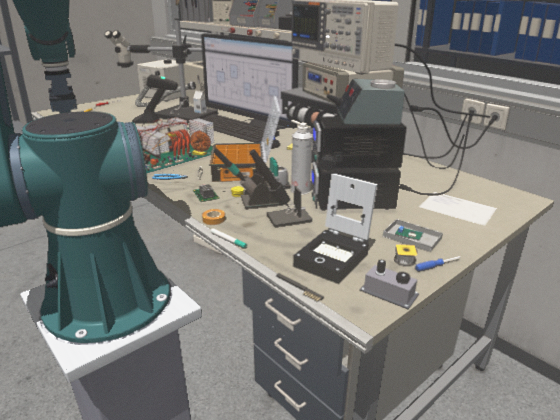

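The top view shows the module at (167,219), tip stand at (205,192), iron holder at (258,192), jig at (330,210) and pin block at (382,208). Its left knob at (378,209) is the tall one, as the scene view confirms at (380,265). The lid is open.

```bash
cat >> h.py <<'E'
def go(P,yaw,tilt=None,quiet=False):
    """print tool-axis deltas from measured pose to point P with tool down; yaw = world angle of the tool y axis (mod pi)"""
    T=pose(); y0=np.arctan2(T[1,1],T[0,1]); 
    d=(yaw-y0+np.pi/2)%np.pi-np.pi/2
    y=np.array([np.cos(y0+d),np.sin(y0+d),0]); z=np.array([0,0,-1.]); x=np.cross(y,z)
    Rt=np.c_[x,y,z]
    s=T[:3,:3].T@(np.array(P)-T[:3,3])/10; r=R.from_matrix(T[:3,:3].T@Rt).as_rotvec()
    print('shift cm',np.round(s,2),'rot',np.round(r,3),'shift if turned first',np.round(Rt.T@(np.array(P)-T[:3,3])/10,2),'j6',round(env.observe()['joints'][5],2))
E
python3 - <<'E'
from h import *
np.set_printoptions(precision=3,suppress=True)
print(np.array(env.calibration('wrist')['T_tool_cam']),env.calibration('wrist')['fx']); print(pose())
print(proj('top',[[400,160,0],[364,32,0],[480,328,0],[503,-400,0],[498,-378,60],[442,-236,34]]))
for p in [(258,196),(255,208),(208,195),(191,215),(217,242)]: print(p,atz('top',*p,0))
go([440,330,300],np.pi/2-.3-np.pi/2)
E
```

```text
[[   0.001   -0.963   -0.268   76.682]
 [   1.       0.001   -0.001    0.551]
 [   0.001   -0.268    0.963 -151.416]
 [   0.       0.       0.       1.   ]] 340.43937369776205
[[ -0.966   0.257   0.    179.838]
 [  0.257   0.966   0.    676.545]
 [  0.      0.     -1.    232.954]
 [  0.      0.      0.      1.   ]]
[[217.419 242.823]
 [255.493 252.584]
 [168.196 220.57 ]
 [380.815 208.694]
 [378.303 207.419]
 [335.291 226.339]]
(258, 196) [557.413  19.494   0.   ]
(255, 208) [516.044  30.589   0.   ]
(208, 195) [565.283 191.009   0.   ]
(191, 215) [497.311 249.606   0.   ]
(217, 242) [402.824 161.394   0.   ]
shift cm [-34.05 -26.81  -6.71] rot [ 0.     0.    -1.531] shift if turned first [ 25.42 -35.1   -6.7 ] j6 -0.03
```

```bash
python3 -m inch '[{"hand":1,"x":-4.75,"y":-3.25},{"hand":1,"x":-4.75,"y":-3.25},{"hand":1,"x":-4.75,"y":-3.25},{"hand":1,"x":-4.75,"y":-3.25},{"hand":1,"x":-4.75,"y":-3.25},{"hand":1,"x":-4.75,"y":-3.25},{"hand":1,"x":-4.75,"y":-3.25},{"hand":1,"x":-4.75,"y":-3.25}]'
python3 -m inch '[{"hand":1,"az":0.179},{"hand":1,"az":0.179},{"hand":1,"az":0.179},{"hand":1,"az":0.179},{"hand":1,"az":0.179},{"hand":1,"az":0.179},{"hand":1,"az":0.179},{"hand":1,"az":0.179},{"hand":1,"az":0.179},{"hand":1}]'
python3 - <<'E'
from h import *
np.set_printoptions(precision=1,suppress=True)
save('wrist','w1.png')
for n in ['module','module_cap']: print(n,[(np.array(d['centre']),round(d['confidence'],2)) for d in env.place_of(n,'wrist')[:2]])
print(pose())
E
```

```text
module []
module_cap []
[[ -1.    0.3  -0.  179.8]
 [  0.3   1.   -0.  676.5]
 [  0.   -0.   -1.  232.9]
 [  0.    0.    0.    1. ]]$[0]: bad value
$[0]: bad value
```

View pics/w1.png

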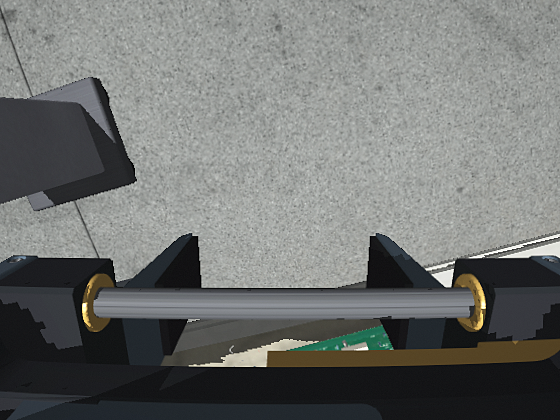

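The wrist view still shows the floor, because the calls were refused and the arm has not moved. The fingers frame the view at (190,240) and (375,240).

```bash
python3 -m inch '[{"hand":1.0,"x":-4.75,"y":-3.25,"z":0,"ax":0,"ay":0,"az":0},{"hand":1.0,"x":-4.75,"y":-3.25,"z":0,"ax":0,"ay":0,"az":0},{"hand":1.0,"x":-4.75,"y":-3.25,"z":0,"ax":0,"ay":0,"az":0},{"hand":1.0,"x":-4.75,"y":-3.25,"z":0,"ax":0,"ay":0,"az":0},{"hand":1.0,"x":-4.75,"y":-3.25,"z":0,"ax":0,"ay":0,"az":0},{"hand":1.0,"x":-4.75,"y":-3.25,"z":0,"ax":0,"ay":0,"az":0},{"hand":1.0,"x":-4.75,"y":-3.25,"z":0,"ax":0,"ay":0,"az":0},{"hand":1.0,"x":-4.75,"y":-3.25,"z":0,"ax":0,"ay":0,"az":0}]'
```

```text
time_s: 2.35
position: [481.4, 326.1, 233.2]
eef_rot: [0.13, 0.992, 0.0, 0.0]
ft_force: [1.1, 0.7, 0.0]
finger_gap: 91.3
grasp_force: 0.0
```

```bash
python3 -m inch '[{"hand":1.0,"x":0,"y":0,"z":0,"ax":0,"ay":0,"az":0.179},{"hand":1.0,"x":0,"y":0,"z":0,"ax":0,"ay":0,"az":0.179},{"hand":1.0,"x":0,"y":0,"z":0,"ax":0,"ay":0,"az":0.179},{"hand":1.0,"x":0,"y":0,"z":0,"ax":0,"ay":0,"az":0.179},{"hand":1.0,"x":0,"y":0,"z":0,"ax":0,"ay":0,"az":0.179},{"hand":1.0,"x":0,"y":0,"z":0,"ax":0,"ay":0,"az":0.179},{"hand":1.0,"x":0,"y":0,"z":0,"ax":0,"ay":0,"az":0.179},{"hand":1.0,"x":0,"y":0,"z":0,"ax":0,"ay":0,"az":0.179},{"hand":1.0,"x":0,"y":0,"z":0,"ax":0,"ay":0,"az":0.179},{"hand":1.0,"x":0,"y":0,"z":0,"ax":0,"ay":0,"az":0}]'
python3 - <<'E'
from h import *
np.set_printoptions(precision=3,suppress=True)
save('wrist','w2.png')
for n in ['module','module_cap']: print(n,[(np.array(d['centre']),round(d['confidence'],2)) for d in env.place_of(n,'wrist')[:2]])
print(repr(pose()))
E
```

```text
time_s: 3.6
position: [480.3, 327.6, 233.0]
eef_rot: [0.804, 0.594, 0.0, 0.0]
ft_force: [-0.4, -0.2, 0.9]
finger_gap: 91.2
grasp_force: 0.0
module [(array([481. , 333.5,  -1.4]), 0.85)]
module_cap [(array([487.9, 358.1,  24.4]), 0.55)]
array([[  0.292,   0.956,  -0.   , 480.287],
       [  0.956,  -0.292,  -0.   , 327.61 ],
       [ -0.   ,   0.   ,  -1.   , 232.939],
       [  0.   ,   0.   ,   0.   ,   1.   ]])
```

View pics/w2.png

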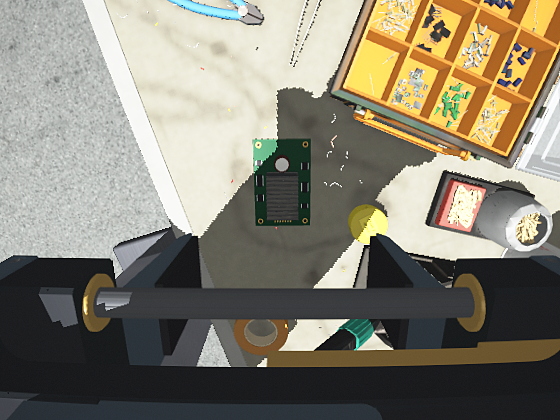

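The wrist view shows the module upright in the image: board corners about (254,139) to (311,225), the capacitor at (282,164) on the +y side, and the heatsink at about (282,197). The board is nearly aligned with the tool.

```bash
cat >> h.py <<'E'
def board(im,u0,u1,v0,v1,z,T):
    h=cv2.cvtColor(im,cv2.COLOR_RGB2HSV); m=cv2.inRange(h,(50,70,20),(90,255,255))
    k=np.zeros_like(m); k[v0:v1,u0:u1]=m[v0:v1,u0:u1]
    v,u=np.nonzero(cv2.morphologyEx(k,cv2.MORPH_OPEN,np.ones((2,2))))
    P=np.array([atz('wrist',a,b,z,T)[:2] for a,b in zip(u,v)],np.float32)
    r=cv2.minAreaRect(P); c=cv2.boxPoints(r)
    if np.linalg.norm(c[0]-c[1])<np.linalg.norm(c[1]-c[2]): l=c[2]-c[1]
    else: l=c[1]-c[0]
    if l[1]<0:l=-l
    return r,np.arctan2(-l[0],l[1])
E
python3 - <<'E'
from h import *
np.set_printoptions(precision=3,suppress=True)
im=cv2.imread('pics/w2.png')[:,:,::-1].copy()
T=pose()
r,yaw=board(im,235,330,125,240,2.5,T); print(r,yaw, r[0][0],r[0][1])
print('cap',atz('wrist',282,164,24.5,T))
for t in [(255,139),(311,139),(311,225),(255,225)]: print(atz('wrist',*t,2.5,T))
E
```

```text
((479.72418212890625, 332.2731628417969), (99.39466094970703, 63.81960678100586), 73.27054595947266) -0.29198363 479.72418212890625 332.2731628417969
cap [486.629 357.245  24.5  ]
[465.361 389.623   2.5  ]
[524.339 371.656   2.5  ]
[497.416 276.192   2.5  ]
[434.433 295.387   2.5  ]
```

```bash
python3 -m inch '[{"hand":1.0,"x":-0.67,"y":-0.19,"z":5,"ax":0,"ay":0,"az":0},{"hand":1.0,"x":0,"y":0,"z":5,"ax":0,"ay":0,"az":0},{"hand":1.0,"x":0,"y":0,"z":0,"ax":0,"ay":0,"az":0},{"hand":1.0,"x":0,"y":0,"z":0,"ax":0,"ay":0,"az":0}]'
python3 - <<'E'
from h import *
np.set_printoptions(precision=3,suppress=True)
T=pose(); im=save('wrist','w3.png'); print(T)
print('expected board',proj('wrist',[[465.4,389.6,2.5],[524.3,371.7,2.5],[497.4,276.2,2.5],[434.4,295.4,2.5],[486.8,355.8,24.5]],T))
print(board(im,150,400,5,260,2.5,T))
print([(np.array(d['centre']),round(d['confidence'],2)) for n in ['module','module_cap'] for d in env.place_of(n,'wrist')[:1]])
E
```

```text
time_s: 4.25
position: [477.3, 322.3, 134.5]
eef_rot: [0.804, 0.594, 0.001, 0.0]
ft_force: [0.3, 0.4, -0.3]
finger_gap: 91.5
grasp_force: 0.0
[[  0.294   0.956   0.001 477.302]
 [  0.956  -0.294   0.001 322.316]
 [  0.001   0.001  -1.    134.536]
 [  0.      0.      0.      1.   ]]
expected board [[246.518 138.641]
 [321.827 138.399]
 [321.186 251.773]
 [247.47  251.98 ]
 [283.75  174.37 ]]Traceback (most recent call last):
  File "<stdin>", line 5, in <module>
  File "h.py", line 39, in board
    P=np.array([atz('wrist',a,b,z,T)[:2] for a,b in zip(u,v)],np.float32)
                ~~~^^^^^^^^^^^^^^^^^
  File "h.py", line 17, in atz
    o,d=ray(c,u,v,T); return o+d*(z-o[2])/d[2]
        ~~~^^^^^^^^^
  File "h.py", line 13, in ray
    k,W=cam(c,T); K=np.array([[k['fx'],0,k['cx']],[0,k['fy'],k['cy']],[0,0,1.]])
        ~~~^^^^^
  File "h.py", line 9, in cam
    k=env.calibration(c)
ValueError: time passes only in moves, steps and waits
```

View pics/w3.png

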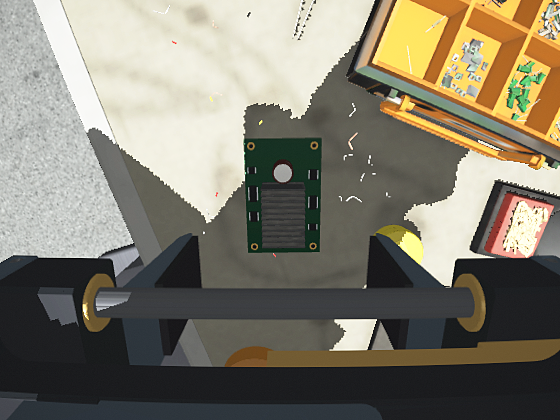

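The lower view agrees with the prediction: board (245,138) to (321,251), capacitor at (283,173). The yellow tin at (398,243) is near the right finger, so I'll check that clearance and triangulate heights.

```bash
sed -i "s/    k=env.calibration(c)/    k=_cal(c)/; s/^def pose/import functools\n_cal=functools.lru_cache(None)(lambda c: env.calibration(c))\ndef pose/" h.py
python3 - <<'E'
from h import *
np.set_printoptions(precision=3,suppress=True)
T1=np.array([[0.292,0.956,0,480.287],[0.956,-0.292,0,327.61],[0,0,-1,232.939],[0,0,0,1.]])
T=pose(); im=cv2.imread('pics/w3.png')[:,:,::-1].copy()
print(board(im,235,335,125,258,2.5,T))
print('cap',tri([ray('wrist',282,164.3,T1),ray('wrist',283,173,T)]))
print('sink far edge',tri([ray('wrist',282,174,T1),ray('wrist',283,184,T)]),'near',tri([ray('wrist',282,219,T1),ray('wrist',283,247,T)]))
p=atz('wrist',368,224,15,T1);print('tin',p,T[:3,:3].T@(p-T[:3,3]))
go([476.5,321.7,31],-.292)
E
```

```text
(((480.18511962890625, 332.7511291503906), (99.65777587890625, 63.94589614868164), 73.57180786132812), np.float32(-0.28672618))
cap [486.248 355.455  12.51 ]
sink far edge [480.419 336.722 -44.786] near [469.552 300.992  30.341]
tin [560.106 262.398  15.   ] [-33.375  96.333 120.155]
shift cm [-0.13 -0.1  10.4 ] rot [ 0.002 -0.002 -0.007] shift if turned first [-0.11 -0.08 10.41] j6 0.85
```

```bash
python3 -m inch '[{"hand":0.7,"x":-0.08,"y":-0.05,"z":5,"ax":0,"ay":0,"az":-0.004},{"hand":0.6,"x":0,"y":0,"z":3.4,"ax":0,"ay":0,"az":0},{"hand":0.6,"x":0,"y":0,"z":2,"ax":0,"ay":0,"az":0},{"hand":0.6,"x":0,"y":0,"z":0,"ax":0,"ay":0,"az":0},{"hand":0.2,"x":0,"y":0,"z":0,"ax":0,"ay":0,"az":0},{"hand":0.2,"x":0,"y":0,"z":0,"ax":0,"ay":0,"az":0},{"hand":0.2,"x":0,"y":0,"z":0,"ax":0,"ay":0,"az":0},{"hand":0.2,"x":0,"y":0,"z":0,"ax":0,"ay":0,"az":0}]' 30
```

```text
time_s: 5.3
position: [476.5, 321.6, 30.2]
eef_rot: [0.804, 0.595, 0.001, 0.0]
ft_force: [-2.4, -1.0, 9.4]
finger_gap: 35.0
grasp_force: 30.0
```

```bash
python3 -m inch '[{"hand":0.2,"x":0,"y":0,"z":-1,"ax":0,"ay":0,"az":0},{"hand":0.2,"x":0,"y":0,"z":-4,"ax":0,"ay":0,"az":0},{"hand":0.2,"x":0,"y":0,"z":-6,"ax":0,"ay":0,"az":0},{"hand":0.2,"x":0,"y":0,"z":-6,"ax":0,"ay":0,"az":0},{"hand":0.2,"x":0,"y":0,"z":-6,"ax":0,"ay":0,"az":0},{"hand":0.2,"x":0,"y":0,"z":-6,"ax":0,"ay":0,"az":0},{"hand":0.2,"x":0,"y":0,"z":0,"ax":0,"ay":0,"az":0}]' 40
python3 -m inch '[{"hand":0.2,"x":-5.1,"y":1.6,"z":0,"ax":0,"ay":0,"az":0},{"hand":0.2,"x":-5.1,"y":1.6,"z":0,"ax":0,"ay":0,"az":0},{"hand":0.2,"x":-5.1,"y":1.6,"z":0,"ax":0,"ay":0,"az":0},{"hand":0.2,"x":-5.1,"y":1.6,"z":0,"ax":0,"ay":0,"az":0},{"hand":0.2,"x":-5.1,"y":1.6,"z":0,"ax":0,"ay":0,"az":0},{"hand":0.2,"x":-5.1,"y":1.6,"z":0,"ax":0,"ay":0,"az":0},{"hand":0.2,"x":-5.1,"y":1.6,"z":0,"ax":0,"ay":0,"az":0},{"hand":0.2,"x":-5.1,"y":1.6,"z":0,"ax":0,"ay":0,"az":0},{"hand":0.2,"x":-5.1,"y":1.6,"z":0,"ax":0,"ay":0,"az":0},{"hand":0.2,"x":-5.1,"y":1.6,"z":0,"ax":0,"ay":0,"az":0}]'
python3 -m inch '[{"hand":0.2,"x":-5.1,"y":1.6,"z":0,"ax":0,"ay":0,"az":0},{"hand":0.2,"x":-5.1,"y":1.6,"z":0,"ax":0,"ay":0,"az":0},{"hand":0.2,"x":0,"y":0,"z":0,"ax":0,"ay":0,"az":-0.18},{"hand":0.2,"x":0,"y":0,"z":0,"ax":0,"ay":0,"az":-0.18},{"hand":0.2,"x":0,"y":0,"z":0,"ax":0,"ay":0,"az":-0.18},{"hand":0.2,"x":0,"y":0,"z":0,"ax":0,"ay":0,"az":0},{"hand":0.2,"x":0,"y":0,"z":0,"ax":0,"ay":0,"az":0}]'
python3 - <<'E'
from h import *
np.set_printoptions(precision=3,suppress=True)
T=pose(); np.save('T4',T); im=save('wrist','w4.png'); print(T)
for n in ['jig','jig_nest','jig_hole','lid_edge','pin','stub_pin','pin_block']: print(n,[(np.array(d['centre']),round(d['confidence'],2)) for d in env.place_of(n,'wrist')[:2]])
E
```

```text
time_s: 6.18
position: [477.3, 322.1, 324.6]
eef_rot: [0.804, 0.595, 0.004, 0.0]
ft_force: [0.1, -0.0, -2.1]
finger_gap: 34.7
grasp_force: 40.0
time_s: 7.42
position: [479.1, -214.8, 318.2]
eef_rot: [0.804, 0.595, -0.0, -0.0]
ft_force: [0.8, 0.4, -1.1]
finger_gap: 34.6
grasp_force: 40.0
time_s: 8.3
position: [480.7, -320.0, 318.5]
eef_rot: [0.617, 0.787, -0.0, -0.0]
ft_force: [-0.6, 0.2, -1.8]
finger_gap: 34.7
grasp_force: 40.0
[[  -0.238    0.971   -0.     480.675]
 [   0.971    0.238    0.    -320.006]
 [   0.      -0.      -1.     318.539]
 [   0.       0.       0.       1.   ]]
jig [(array([ 506.9, -217.6,    0.1]), 0.94)]
jig_nest [(array([ 506.8, -216.1,   26.8]), 0.68)]
jig_hole [(array([ 440.9, -233.8,   37.4]), 0.77)]
lid_edge [(array([ 593.5, -196. ,  197. ]), 0.67)]
pin []
stub_pin [(array([ 507.3, -216.2,    3. ]), 0.26)]
pin_block []
```

View pics/w4.png

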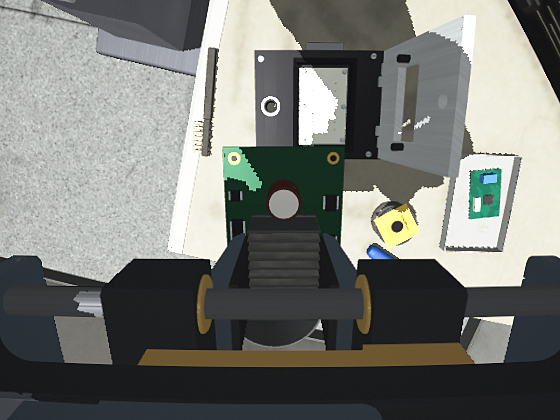

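The wrist view shows the module held level with the cap towards jig +y. The jig's pin hole is at (270,105), the base edges are nearly parallel to the tool, and the lid stands open at (425,100). I'll enlarge the jig.

Run:
```python
from h import *
im=cv2.imread('pics/w4.png'); c=im[38:158,242:402]; cv2.imwrite('pics/w4c.png',cv2.resize(c,(800,600),interpolation=cv2.INTER_CUBIC))
```

```text
(no output)
```

View pics/w4c.png

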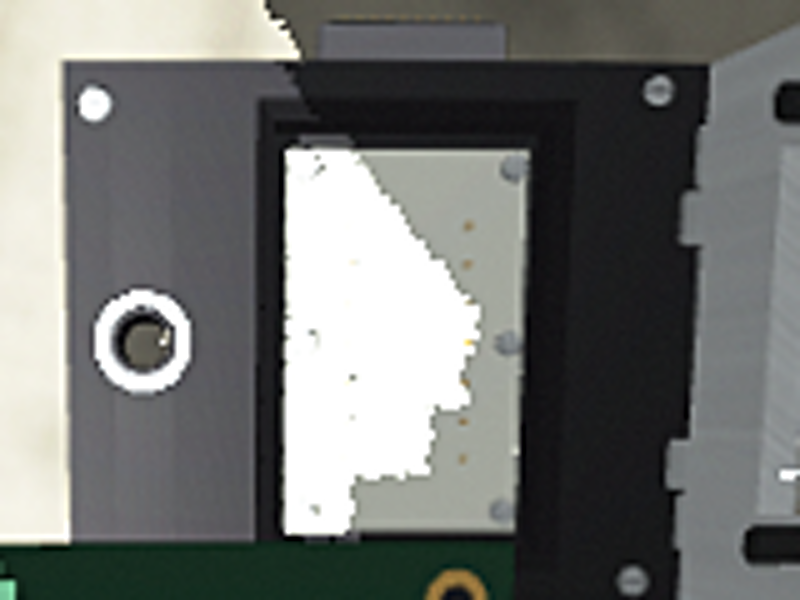

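Run:
```python
from h import *
np.set_printoptions(precision=2,suppress=True)
T=np.load('T4.npy')
f=lambda a,b,z=34: atz('wrist',241.6+a/5,37.6+b/5,z,T)
H=f(143,341);C=f(65,61);E=f(70,540);L=f(720,62)
# fit pose from points: (jig xy)->(world)
scr=[f(94,103),f(658,91),f(632,580)]
print('hole',H,'corner',C,'frontedge yaw',np.arctan2((E-C)[0],-(E-C)[1]),'left edge yaw',np.arctan2(*(L-C)[[1,0]]))
print('H-C dist',np.linalg.norm(H-C),'exp',np.hypot(19,65))
print('screws',scr,'yaw',np.arctan2(*(scr[1]-scr[0])[[1,0]]),np.arctan2((scr[1]-scr[2])[0]*-1,(scr[1]-scr[2])[1]))
for y in [.22,.235,.25]:
    c,s=np.cos(y),np.sin(y); M=np.array([[c,-s],[s,c]])
    print(y,'centre from hole',H[:2]+M@[66,0],'from corner',C[:2]+M@[85,-65], 'pocket L edge',M.T@(f(259,300)[:2]-H[:2]),'pocket top edge',M.T@(f(400,100)[:2]-H[:2]),'R',M.T@(f(574,300)[:2]-H[:2]),[M.T@(q[:2]-H[:2]) for q in scr])
# floor check z
fl=[f(284,149,20),f(530,151,20),f(513,532,20)]; print('floor',fl)
o,d=ray('top',335.3,226.3); print('top view of hole cand', atz('top',335,226.3,34))
```

```text
hole [ 441.87 -233.96   34.  ] corner [ 408.99 -175.52   34.  ] frontedge yaw 0.23283220304614216 left edge yaw 0.245691190612704
H-C dist 67.05671356005479 exp 67.72001181334805
screws [array([ 417.83, -183.12,   34.  ]), array([ 548.09, -147.58,   34.  ]), array([ 576.18, -260.89,   34.  ])] yaw 0.2663448661775377 0.2429768766435651
0.22 centre from hole [ 506.28 -219.56] from corner [ 506.13 -220.41] pocket L edge [28.25 10.27] pocket top edge [60.69 57.14] R [105.48  12.26] [array([-12.37,  54.87]), array([122.51,  61.12]), array([125.19, -55.59])]
0.235 centre from hole [ 506.06 -218.6 ] from corner [ 506.79 -218.95] pocket L edge [28.4   9.84] pocket top edge [61.54 56.22] R [105.66  10.68] [array([-11.55,  55.05]), array([123.41,  59.28]), array([124.35, -57.46])]
0.25 centre from hole [ 505.82 -217.64] from corner [ 507.43 -217.47] pocket L edge [28.54  9.42] pocket top edge [62.38 55.29] R [105.8    9.09] [array([-10.72,  55.21]), array([124.29,  57.42]), array([123.47, -59.32])]
floor [array([ 464.57, -180.41,   20.  ]), array([ 523.97, -165.93,   20.  ]), array([ 545.86, -257.06,   20.  ])]
top view of hole cand [ 442.16 -235.03   34.  ]
```

Run:
```python
from h import *
np.set_printoptions(precision=2,suppress=True)
T=np.load('T4.npy'); I=np.eye(4); k=_cal('wrist'); print(k['cx'],k['cy'])
I=np.eye(4)
print(proj('wrist',[[35.5,0,6.5],[61,-32,28.5],[61,32,28.5],[14+11,0,3]],I))
for u,v in [(223,147),(343,147)]: print(atz('wrist',u,v,28.5,I))
print('cap',atz('wrist',284,203.5,6.5,I))
y=.243;M=np.array([[np.cos(y),-np.sin(y)],[np.sin(y),np.cos(y)]])
print(np.array([506.2,-218])+M@[0,-11])
go(list(np.array([506.2,-218])+M@[-40,-11])+[130],.243)
```

```text
Traceback (most recent call last):
NameError: name '_cal' is not defined
```

Run:
```python
from h import *
np.set_printoptions(precision=2,suppress=True)
I=np.eye(4)
print(proj('wrist',[[35.5,0,6.5],[61,-32,28.5],[61,32,28.5],[14+11,0,3]],I))
for u,v in [(223,147),(343,147)]: print(atz('wrist',u,v,28.5,I))
print('cap',atz('wrist',284,203.5,6.5,I))
y=.243;M=np.array([[np.cos(y),-np.sin(y)],[np.sin(y),np.cos(y)]])
print(np.array([506.2,-218])+M@[0,-11])
go(list(np.array([506.2,-218])+M@[-40,-11])+[130],.243)
```

```text
[[285.13 207.69]
 [223.89 149.96]
 [346.13 150.05]
 [285.12 230.81]]
[ 62.53 -32.4   28.5 ]
[62.57 30.29 28.5 ]
cap [37.56 -0.54  6.5 ]
[ 508.85 -228.68]
shift cm [ 8.21  0.92 18.89] rot [0. 0. 0.] shift if turned first [ 8.21  0.91 18.89] j6 -0.87
```

```bash
python3 -m inch '[{"hand":0.2,"x":4.0,"y":0.5,"z":0,"ax":0,"ay":0,"az":0},{"hand":0.2,"x":4.06,"y":0.42,"z":0,"ax":0,"ay":0,"az":0},{"hand":0.2,"x":0,"y":0,"z":5,"ax":0,"ay":0,"az":0},{"hand":0.2,"x":0,"y":0,"z":5,"ax":0,"ay":0,"az":0},{"hand":0.2,"x":0,"y":0,"z":5,"ax":0,"ay":0,"az":0},{"hand":0.2,"x":0,"y":0,"z":4.4,"ax":0,"ay":0,"az":0},{"hand":0.2,"x":0,"y":0,"z":0,"ax":0,"ay":0,"az":0},{"hand":0.2,"x":0,"y":0,"z":0,"ax":0,"ay":0,"az":0}]'
python3 - <<'E'
from h import *
np.set_printoptions(precision=2,suppress=True)
save('scene','s5.png'); print(pose(), env.place_of('lid_edge','scene')[:1])
E
```

```text
time_s: 9.7
position: [471.2, -240.3, 126.5]
eef_rot: [0.616, 0.788, 0.0, 0.001]
ft_force: [1.0, -0.2, -1.2]
finger_gap: 35.2
grasp_force: 40.0
[[  -0.24    0.97    0.    471.46]
 [   0.97    0.24   -0.   -240.41]
 [  -0.      0.     -1.    126.91]
 [   0.      0.      0.      1.  ]] [{'centre': [598.6, -195.3, 191.0], 'confidence': 0.94}]
```

Run:
```python
import cv2
im=cv2.imread('pics/s5.png'); cv2.imwrite('pics/s5c.png',cv2.resize(im[120:300,240:480],(800,600),interpolation=cv2.INTER_CUBIC))
```

```text
(no output)
```

View pics/s5c.png

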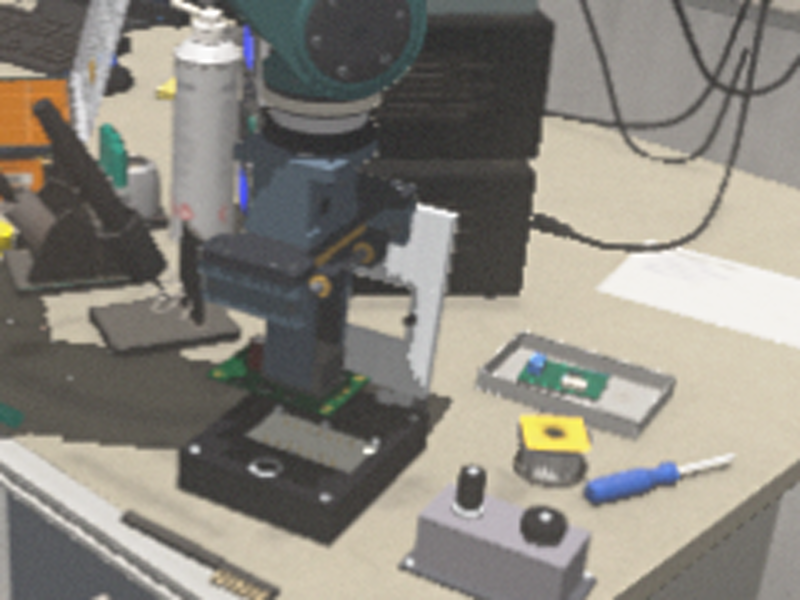

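The gripper body's long side lies along jig x and would hit the lid (about 1.73 rad) on the way down. The hinge drag is light, so I'll first nudge the lid back with the gripper body, watching the force.

```bash
python3 -m inch '[{"hand":0.2,"x":0,"y":2,"z":0,"ax":0,"ay":0,"az":0},{"hand":0.2,"x":0,"y":1.5,"z":0,"ax":0,"ay":0,"az":0},{"hand":0.2,"x":0,"y":0.5,"z":0,"ax":0,"ay":0,"az":0},{"hand":0.2,"x":0,"y":0.5,"z":0,"ax":0,"ay":0,"az":0},{"hand":0.2,"x":0,"y":0,"z":0,"ax":0,"ay":0,"az":0}]'
python3 -m inch '[{"hand":0.2,"x":0,"y":0.4,"z":0,"ax":0,"ay":0,"az":0},{"hand":0.2,"x":0,"y":0.4,"z":0,"ax":0,"ay":0,"az":0},{"hand":0.2,"x":0,"y":0,"z":0,"ax":0,"ay":0,"az":0}]'
python3 - <<'E'
from h import *
save('scene','s6.png'); print(pose()[:3,3], env.place_of('lid_edge','scene')[:1])
E
```

```text
time_s: 10.42
position: [514.1, -228.8, 124.8]
eef_rot: [0.616, 0.788, -0.0, -0.0]
ft_force: [-0.3, 0.1, -1.5]
finger_gap: 34.7
grasp_force: 40.0
time_s: 10.8
position: [522.1, -227.0, 125.0]
eef_rot: [0.616, 0.788, 0.0, 0.0]
ft_force: [-0.0, -0.1, -1.4]
finger_gap: 34.8
grasp_force: 40.0
[ 521.87575548 -226.98533841  124.93116164] [{'centre': [607.6, -194.1, 190.8], 'confidence': 0.79}]
```

```bash
python3 -m inch '[{"hand":0.2,"x":0,"y":0.4,"z":0,"ax":0,"ay":0,"az":0},{"hand":0.2,"x":0,"y":0.4,"z":0,"ax":0,"ay":0,"az":0},{"hand":0.2,"x":0,"y":0,"z":0,"ax":0,"ay":0,"az":0}]'
python3 -m inch '[{"hand":0.2,"x":0,"y":0.4,"z":0,"ax":0,"ay":0,"az":0},{"hand":0.2,"x":0,"y":0.4,"z":0,"ax":0,"ay":0,"az":0},{"hand":0.2,"x":0,"y":0,"z":0,"ax":0,"ay":0,"az":0}]'
python3 - <<'E'
from h import *
save('scene','s7.png'); print(pose()[:3,3], env.place_of('lid_edge','scene')[:1])
y=.243;M=np.array([[np.cos(y),-np.sin(y)],[np.sin(y),np.cos(y)]])
t=np.array([506.2,-218])+M@[0.5,-12.5]; print(t); go(list(t)+[57],.243)
E
```

```text
time_s: 11.28
position: [529.9, -225.0, 125.0]
eef_rot: [0.616, 0.788, 0.0, 0.0]
ft_force: [-0.0, -0.6, -1.5]
finger_gap: 34.6
grasp_force: 40.0
time_s: 11.65
position: [537.7, -223.1, 124.9]
eef_rot: [0.616, 0.788, 0.0, 0.0]
ft_force: [0.2, -0.1, -2.6]
finger_gap: 34.7
grasp_force: 40.0
[ 537.49957812 -223.05860051  124.93549306] [{'centre': [619.9, -191.7, 188.4], 'confidence': 0.76}]
[ 509.69300483 -230.01244843]
shift cm [-0.   -2.85  6.79] rot [0.    0.    0.001] shift if turned first [-0.01 -2.85  6.79] j6 -0.68
```

```bash
python3 -m inch '[{"hand":0.2,"x":0,"y":0.4,"z":0,"ax":0,"ay":0,"az":0},{"hand":0.2,"x":0,"y":0.4,"z":0,"ax":0,"ay":0,"az":0},{"hand":0.2,"x":0,"y":0,"z":0,"ax":0,"ay":0,"az":0}]'
python3 -m inch '[{"hand":0.2,"x":0,"y":-2,"z":0,"ax":0,"ay":0,"az":0},{"hand":0.2,"x":0,"y":-1.65,"z":0,"ax":0,"ay":0,"az":0},{"hand":0.2,"x":0,"y":0,"z":2,"ax":0,"ay":0,"az":0},{"hand":0.2,"x":0,"y":0,"z":2,"ax":0,"ay":0,"az":0},{"hand":0.2,"x":0,"y":0,"z":1.5,"ax":0,"ay":0,"az":0},{"hand":0.2,"x":0,"y":0,"z":0,"ax":0,"ay":0,"az":0},{"hand":0.2,"x":0,"y":0,"z":0,"ax":0,"ay":0,"az":0}]'
python3 - <<'E'
from h import *
save('scene','s8.png'); print(env.place_of('lid_edge','scene')[:1])
T=pose();np.save('T8',T);save('wrist','w8.png');print(env.place_of('jig_hole','wrist')[:1],env.place_of('jig','wrist')[:1])
y=.243;M=np.array([[np.cos(y),-np.sin(y)],[np.sin(y),np.cos(y)]])
t=np.array([506.2,-218])+M@[0.5,-12.5]; go(list(t)+[57],.243)
E
```

```text
time_s: 12.12
position: [545.4, -221.1, 125.0]
eef_rot: [0.616, 0.788, 0.0, 0.0]
ft_force: [0.0, -0.6, -1.8]
finger_gap: 34.6
grasp_force: 40.0
time_s: 13.0
position: [510.0, -230.0, 70.0]
eef_rot: [0.616, 0.788, -0.0, -0.0]
ft_force: [0.3, 0.6, -1.5]
finger_gap: 34.8
grasp_force: 40.0
[{'centre': [627.0, -191.4, 183.5], 'confidence': 0.84}]
[{'centre': [441.6, -237.1, 38.5], 'confidence': 0.92}] [{'centre': [508.4, -219.2, 38.5], 'confidence': 0.7}]
shift cm [ 0.02 -0.02  1.34] rot [0.001 0.001 0.001] shift if turned first [ 0.02 -0.02  1.34] j6 -0.71
```

View pics/w8.png

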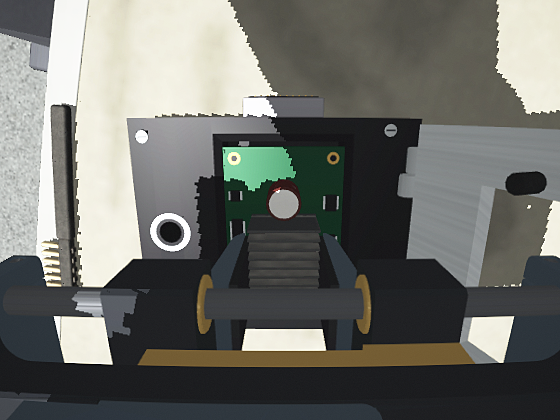

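The board hangs centred over the pocket: board edges at u 222 and 344, bevel rim at u 213 and 355, far rim at v 134 and board far edge at v 147.

Run:
```python
from h import *
np.set_printoptions(precision=2,suppress=True)
I=np.eye(4)
for n,u,v,z in [('rimL',214,150,36),('rimR',354.5,150,36),('rimFar',285,134,36),('bL',222.5,150,28.5),('bR',343.5,150,28.5),('bFar',285,147,28.5),('hole',170.5,231.5,36)]: print(n,atz('wrist',u,v,z,I))
im=cv2.imread('pics/w8.png')
g=im.astype(int).sum(2); print(g[152,205:232],g[152,338:362],g[125:155,300])
```

```text
rimL [ 60.35 -38.72  36.  ]
rimR [60.4  37.96 36.  ]
rimFar [68.82  0.01 36.  ]
bL [ 60.98 -32.73  28.5 ]
bR [61.02 30.62 28.5 ]
bFar [62.48 -0.01 28.5 ]
hole [ 13.45 -66.78  36.  ]
[426 430 425 428 424 429 429 478 274  80  96 104 106 101 106  99  79 124
 558 201 489 550 531 526 511 487 683] [101 104 102 102 105 105  99  57  61  61  64  68  66  70  63  74  83  80
  80  87  81  85  87  85] [ 82  86  86  81  85  82  82  85  79  67  66  73  63  65  67  62  85  89
  85  84  90  87 104 102 104 101 106 104 104 106]
```

```bash
python3 -m inch '[{"hand":0.2,"x":0.04,"y":0.04,"z":0.3,"ax":0,"ay":0,"az":0},{"hand":0.2,"x":0,"y":0,"z":0.4,"ax":0,"ay":0,"az":0},{"hand":0.2,"x":0,"y":0,"z":0.4,"ax":0,"ay":0,"az":0},{"hand":0.2,"x":0,"y":0,"z":0.25,"ax":0,"ay":0,"az":0},{"hand":0.2,"x":0,"y":0,"z":0,"ax":0,"ay":0,"az":0},{"hand":0.2,"x":0,"y":0,"z":0,"ax":0,"ay":0,"az":0}]'
```

```text
time_s: 14.0
position: [510.0, -229.5, 56.5]
eef_rot: [0.616, 0.788, 0.0, 0.0]
ft_force: [0.5, 0.8, -1.2]
finger_gap: 34.6
grasp_force: 40.0
```

```bash
python3 -m inch '[{"hand":0.48,"x":0,"y":0,"z":0.02,"ax":0,"ay":0,"az":0},{"hand":0.5,"x":0,"y":0,"z":0,"ax":0,"ay":0,"az":0},{"hand":0.5,"x":0,"y":0,"z":0,"ax":0,"ay":0,"az":0},{"hand":0.5,"x":0,"y":0,"z":-1,"ax":0,"ay":0,"az":0},{"hand":0.5,"x":0,"y":0,"z":-4,"ax":0,"ay":0,"az":0},{"hand":0.5,"x":0,"y":-1,"z":-6,"ax":0,"ay":0,"az":0},{"hand":0.5,"x":0,"y":-2,"z":-6,"ax":0,"ay":0,"az":0},{"hand":0.5,"x":0,"y":0,"z":-3,"ax":0,"ay":0,"az":0},{"hand":0.3,"x":0,"y":0,"z":0,"ax":0,"ay":0,"az":0},{"hand":0.3,"x":0,"y":0,"z":0,"ax":0,"ay":0,"az":0}]'
python3 - <<'E'
from h import *
np.set_printoptions(precision=2,suppress=True)
T=pose();np.save('T9',T);im=save('wrist','w9.png');print(T)
for n in ['module','module_cap','jig_hole','lid_edge']: print(n,[(np.round(d['centre'],1),round(d['confidence'],2)) for d in env.place_of(n,'wrist')[:1]])
print(board(im,150,400,5,255,28.5,T))
E
```

```text
time_s: 15.25
position: [480.7, -236.5, 255.1]
eef_rot: [0.616, 0.788, -0.0, -0.0]
ft_force: [0.5, 0.5, 0.2]
finger_gap: 29.1
grasp_force: 0.0
[[  -0.24    0.97   -0.    480.71]
 [   0.97    0.24    0.   -236.45]
 [   0.     -0.     -1.    255.11]
 [   0.      0.      0.      1.  ]]
module [(array([ 504.7, -218.8,   23.3]), 0.66)]
module_cap [(array([ 499.8, -195.1,   50. ]), 0.96)]
jig_hole [(array([ 441.8, -234.5,   38. ]), 0.57)]
lid_edge []
(((507.67315673828125, -218.13160705566406), (64.00145721435547, 99.99236297607422), 14.012661933898926), np.float32(0.24456719))
```

View pics/w9.png

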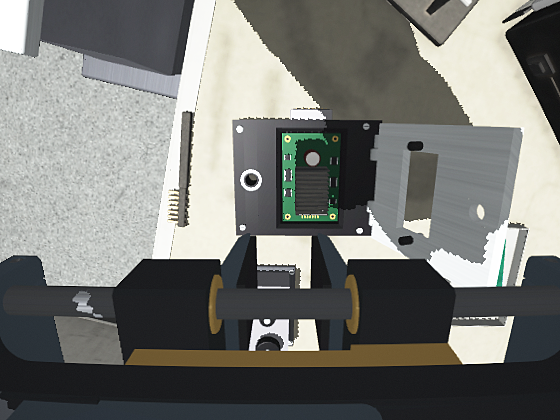

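The module lies flat in the pocket: 64.0 x 100.0 mm measured at the seated height, yaw 0.2446, capacitor at (312,158) on +y. The lid is leaning further back. Next I turn the tool 90 degrees, go behind the lid with closed fingers and swing it down.

```bash
python3 -m inch '[{"hand":0.0,"x":0,"y":0,"z":0,"ax":0,"ay":0,"az":0.1745},{"hand":0.0,"x":0,"y":0,"z":0,"ax":0,"ay":0,"az":0.1745},{"hand":0.0,"x":0,"y":0,"z":0,"ax":0,"ay":0,"az":0.1745},{"hand":0.0,"x":0,"y":0,"z":0,"ax":0,"ay":0,"az":0.1745},{"hand":0.0,"x":0,"y":0,"z":0,"ax":0,"ay":0,"az":0.1745},{"hand":0.0,"x":0,"y":0,"z":0,"ax":0,"ay":0,"az":0.1745},{"hand":0.0,"x":0,"y":0,"z":0,"ax":0,"ay":0,"az":0.1745},{"hand":0.0,"x":0,"y":0,"z":0,"ax":0,"ay":0,"az":0.1745},{"hand":0.0,"x":0,"y":0,"z":0,"ax":0,"ay":0,"az":0.1745},{"hand":0.0,"x":0,"y":0,"z":0,"ax":0,"ay":0,"az":0}]' 40
cat >> h.py <<'E'
JC=np.array([506.6,-218.]);JY=.2435
def jig(p):
    c,s=np.cos(JY),np.sin(JY); d=np.array(p)[:2]-JC; return np.array([c*d[0]+s*d[1],-s*d[0]+c*d[1]])
def wld(x,y):
    c,s=np.cos(JY),np.sin(JY); return JC+[c*x-s*y,s*x+c*y]
E
python3 - <<'E'
from h import *
np.set_printoptions(precision=2,suppress=True)
T=np.load('T9.npy'); im=cv2.imread('pics/w9.png')
g=cv2.cvtColor(im,cv2.COLOR_BGR2GRAY)[160:200,232:272]; b=(g>200).astype(np.uint8)
n,l,s,c=cv2.connectedComponentsWithStats(b); i=1+np.argmax(s[1:,4]); print('ring',s[i],c[i]+[232,160],atz('wrist',c[i][0]+232,c[i][1]+160,34,T), 'exp',wld(-66,0))
print(pose(),jig(pose()[:3,3])); go(list(wld(150,0))+[255],JY-np.pi/2)
E
```

```text
time_s: 16.75
position: [481.0, -236.6, 255.1]
eef_rot: [0.992, 0.122, -0.0, -0.0]
ft_force: [-0.4, -0.0, -0.3]
finger_gap: 0.5
grasp_force: 0.0
ring [  8   9  22  22 193] [250.58 179.55] [ 442.11 -235.23   34.  ] exp [ 442.55 -233.91]
[[   0.97    0.24   -0.    480.97]
 [   0.24   -0.97    0.   -236.62]
 [  -0.     -0.     -1.    255.05]
 [   0.      0.      0.      1.  ]] [-29.36 -11.9 ]
shift cm [17.94 -1.16 -0.01] rot [-0.  0.  0.] shift if turned first [17.94 -1.19  0.01] j6 0.82
```

```bash
python3 -m inch '[{"hand":0.0,"x":6,"y":-0.4,"z":0,"ax":0,"ay":0,"az":0},{"hand":0.0,"x":6,"y":-0.4,"z":0,"ax":0,"ay":0,"az":0},{"hand":0.0,"x":6,"y":-0.4,"z":0,"ax":0,"ay":0,"az":0},{"hand":0.0,"x":0,"y":0,"z":3.5,"ax":0,"ay":0,"az":0},{"hand":0.0,"x":0,"y":0,"z":3.5,"ax":0,"ay":0,"az":0},{"hand":0.0,"x":0,"y":0,"z":0,"ax":0,"ay":0,"az":0},{"hand":0.0,"x":-1.5,"y":0,"z":-0.2,"ax":0,"ay":0,"az":0},{"hand":0.0,"x":-1.5,"y":0,"z":-0.2,"ax":0,"ay":0,"az":0}]'
python3 - <<'E'
from h import *
T=pose(); print(T[:3,3],jig(T[:3,3])); save('scene','s10.png'); print(env.place_of('lid_edge','scene')[:1],jig(env.place_of('lid_edge','scene')[0]['centre']))
E
```

```text
time_s: 17.75
position: [623.5, -189.4, 191.5]
eef_rot: [0.992, 0.122, 0.001, 0.001]
ft_force: [0.5, -0.2, 0.3]
finger_gap: 0.3
grasp_force: 0.7
[ 623.51282831 -189.36133321  191.49482354] [120.36871463  -0.3939538 ]
[{'centre': [603.0, -198.6, 191.8], 'confidence': 0.65}] [98.23356297 -4.41442028]
```

```bash
python3 -m inch '[{"hand":0.0,"x":-2.9,"y":0,"z":-0.25,"ax":0,"ay":0,"az":0},{"hand":0.0,"x":-2.3,"y":0,"z":0.3,"ax":0,"ay":0,"az":0},{"hand":0.0,"x":-2.3,"y":0,"z":0.35,"ax":0,"ay":0,"az":0},{"hand":0.0,"x":-2.1,"y":0,"z":1.0,"ax":0,"ay":0,"az":0},{"hand":0.0,"x":-2.1,"y":0,"z":1.2,"ax":0,"ay":0,"az":0},{"hand":0.0,"x":0,"y":0,"z":0,"ax":0,"ay":0,"az":0}]'
python3 -m inch '[{"hand":0.0,"x":-1.6,"y":0,"z":1.6,"ax":0,"ay":0,"az":0},{"hand":0.0,"x":-1.5,"y":0,"z":1.9,"ax":0,"ay":0,"az":0},{"hand":0.0,"x":-0.8,"y":0,"z":1.6,"ax":0,"ay":0,"az":0},{"hand":0.0,"x":-0.65,"y":0,"z":1.6,"ax":0,"ay":0,"az":0},{"hand":0.0,"x":-0.5,"y":0,"z":1.6,"ax":0,"ay":0,"az":0},{"hand":0.0,"x":0,"y":0,"z":0,"ax":0,"ay":0,"az":0}]'
python3 - <<'E'
from h import *
T=pose(); print(T[:3,3],jig(T[:3,3])); save('scene','s11.png'); print([(d,jig(d['centre'])) for d in env.place_of('lid_edge','scene')[:2]])
E
```

```text
time_s: 18.65
position: [509.1, -217.1, 163.3]
eef_rot: [0.993, 0.121, -0.001, -0.0]
ft_force: [0.9, -0.2, 0.4]
finger_gap: 0.4
grasp_force: 0.0
time_s: 19.4
position: [460.4, -229.0, 79.2]
eef_rot: [0.993, 0.122, -0.001, -0.001]
ft_force: [-0.1, -0.3, 1.4]
finger_gap: 0.2
grasp_force: 0.0
[ 460.42623068 -228.99188237   79.23559279] [-47.4617984    0.46491228]
[({'centre': [425.2, -240.7, 51.5], 'confidence': 0.72}, array([-84.47169474,  -2.40474264]))]
```

```bash
python3 -m inch '[{"hand":0.0,"x":0,"y":0,"z":-2,"ax":0,"ay":0,"az":0},{"hand":0.0,"x":0,"y":0,"z":-5,"ax":0,"ay":0,"az":0},{"hand":0.2,"x":0,"y":0,"z":-5,"ax":0,"ay":0,"az":0},{"hand":0.4,"x":0,"y":0,"z":-3,"ax":0,"ay":0,"az":0},{"hand":0.4,"x":0,"y":5.1,"z":0,"ax":0,"ay":0,"az":0},{"hand":0.4,"x":0,"y":5.1,"z":0,"ax":0,"ay":0,"az":0},{"hand":0.4,"x":0,"y":5.1,"z":0,"ax":0,"ay":0,"az":0},{"hand":0.4,"x":0,"y":0,"z":0,"ax":0,"ay":0,"az":0},{"hand":0.4,"x":0,"y":0,"z":0,"ax":0,"ay":0,"az":0}]'
python3 - <<'E'
from h import *
np.set_printoptions(precision=2,suppress=True)
T=pose();np.save('T12',T);im=save('wrist','w12.png');print(T[:3,3])
for n in ['pin','stub_pin','pin_block','jig_hole']: print(n,[(np.round(d['centre'],1),round(d['confidence'],2)) for d in env.place_of(n,'wrist')[:2]])
for n in ['pin','stub_pin']: print(n,[(np.round(d['centre'],1),round(d['confidence'],2)) for d in env.search_frame(n,'wrist')[:2]])
save('top','t12.png');save('scene','s12.png')
for c in ['top','scene']: 
  for n in ['lid_edge','module']: print(c,n,[(np.round(d['centre'],1),round(d['confidence'],2)) for d in env.place_of(n,c)[:1]])
p=proj('wrist',[[496,-378,77],[496,-378,49],[509,-430,60]],T);print(p)
E
```

```text
time_s: 20.62
position: [498.2, -377.4, 230.7]
eef_rot: [0.993, 0.122, 0.0, -0.0]
ft_force: [-0.5, 1.1, -0.1]
finger_gap: 36.5
grasp_force: 0.0
[ 498.15 -377.38  230.75]
pin [(array([ 492.4, -372.8,    5.9]), 0.86)]
stub_pin [(array([ 504.6, -427.2,    5.2]), 0.68)]
pin_block [(array([ 507.1, -397.3,    0.6]), 0.97)]
jig_hole [(array([ 444.1, -235.5,   38.7]), 0.97)]
pin [(array([ 493.5, -372.9,   75.5]), 0.66)]
stub_pin [(array([ 507.7, -427.4,   59.5]), 0.79)]
top lid_edge [(array([ 423.2, -236.5,   53. ]), 0.64)]
top module [(array([ 504.6, -221.5,   26.5]), 0.6)]
scene lid_edge [(array([ 427.5, -239.5,   53.3]), 0.77)]
scene module [(array([ 511.6, -426.6,   10. ]), 0.68)]
[[284.37 205.57]
 [284.27 198.75]
 [339.33 201.29]]
```

Run:
```python
import cv2
g=cv2.cvtColor(cv2.imread('pics/w12.png'),cv2.COLOR_BGR2GRAY)
print('cols 250..370 step 2')
for v in range(168,232,2): print(v,''.join(' .:-=+*#%@'[min(9,g[v,u]//26)] for u in range(250,372,2)))
```

```text
cols 250..370 step 2
168 %:++.:::::::::...:.:::............................:@@@+*%%%%%
170 %-+*.:::::::::::::::::::::::::::::::::::::::::::::::=++*%%%%@
172 %+++......:.:...::::::::::::::::::::::::::::::::::::::=*%%%%@
174 %:+-@@@@@@@@@@@@@@@@@@@@@%%%%%%%%%++++*+++--------.....=%%%%%
176 %++*@@@@@@@@@@@@@@@@@@@@@@@@@@@@@@@@@@@@@@@@@@@@@@@@@@@@%%%%@
178 %++*@@@@@@@@@@@@@@@@@@@@@@@@@@@@@@@@@@@@@@@@@@@@@@@@@@@@%%%%=
180 %++*@@@@@@@@@@@@@@@@@@@@@@@@@@@@@@@@@@@@@@=@@@@@@@@@@@@@%%%%*
182 %.+-@@@@@@@@=+::+=@@@@@@@@@@@@@@@@@@@@@+:::::+*@@@@@@@@@%%%@*
184 %++*@@@@@@@.:::::::@@@@@@@@@@@@@@@@@@=+::-:--:=@@@@@@@@@%%@**
186 %++*@@@@@@@:--:--::=@@@@@@@@@@@@@@@@@.::-.. ..::@@@@@@@@%%%**
188 %+**@@@@@@@::::-=::.@@@@@@@@@@@@@@@@::-:.  ..   *@@@@@@@%%%**
190 %.*-@@@@@@-::===-==:@@@@@@@@@@@@@@@@:-  .------:.*@@@@@@%@+**
192 %=+*@@@@@@@.=-    .==@@@@@@@@@@@@@@.-  :===-----:=@@@@@@%%#**
194 %=**@@@@@@@--       @@@@@@@@@@@@@@@:: :=====-----:+@@@@@%%***
196 %+**@@@@@@@= .   .. @@@@@@@@@@@@@@@:  ========----+@@@@%@=#**
198 %.**@@@@@@--: ::-:.- %@@@@@@@@@@@@@: -=====--==---.@@@@%%****
200 %#*#@@@@@@@- :---==
[... 332 characters left out ...]
@@@@@@@@@@@@@@@@=++++======--@@@@@**#***
212 %:*+@@@@@@@@@ ===+:@@@@@@@@@@@@@@@@@@@:+++======:@@@@@@****#*
214 %#*@@@@@@@@@@@@.+@@@@@@@@@@@@@@@@@@@@@@ =+=====*@@@@@@@**#**#
216 %@**@@@@@@@@@@@@@@@@@@@@@@@@@@@@@@@@@@@@@*:.*#@@@@@@@@%#****#
218 %@@%@@@@@@@@@@@@@@@@@@@@@@@@@@@@@@@@@@@@@@@@@@@@@@@@@@##**#**
220 %%%%@@@@@@@@@@@@@@@@@@@@@@@@@@@@@@@@@@@@@@@@@@@@@@@@@@=++****
222 %%%%%%%%%%%%%%%@@%%%%%%%@@@@@@@@@@@@@@@@@@@@@@@@@@@@@@**#*#**
224 %%%%%%%%%%%%%%%%%%%%%%%%%%%%%%%%%%%%%%%%%%%%%%%%%%%%%***#*###
226 %%%%%%%%%%%%%%%%%%%%%%%%%%%%%%%%%%%%%%%%%%%%%%%%%%%%@*#***+**
228 %%%%%%%%%%%%%%%%%%%%%%%%%%%%%%%%%%%%%%%%%%%%%%%%%%%%+****#***
230 %%%%%%%%%%%%%%%%%%%%%%%%%%%%%%%%%%%%%%%%%%%%%%%%%%%%##**##**+
```

Run:
```python
from h import *
np.set_printoptions(precision=2,suppress=True)
T=np.load('T12.npy')
P=atz('wrist',281.5,205.5,77,T);print('knob',P,'collar-ish',atz('wrist',280.5,197,47,T)); go(list(P[:2])+[130],JY-np.pi/2)
```

```text
knob [ 495.42 -375.41   77.  ] collar-ish [ 496.39 -373.99   47.  ]
shift cm [-0.21 -0.29 10.05] rot [-0.  0.  0.] shift if turned first [-0.21 -0.29 10.05] j6 0.64
```

```bash
python3 -m inch '[{"hand":0.4,"x":-0.2,"y":-0.22,"z":5,"ax":0,"ay":0,"az":0},{"hand":0.4,"x":0,"y":0,"z":5,"ax":0,"ay":0,"az":0},{"hand":0.4,"x":0,"y":0,"z":0,"ax":0,"ay":0,"az":0},{"hand":0.4,"x":0,"y":0,"z":0,"ax":0,"ay":0,"az":0}]'
python3 - <<'E'
from h import *
np.set_printoptions(precision=2,suppress=True)
T=pose();np.save('T13',T);im=save('wrist','w13.png');print(T[:3,3],proj('wrist',[[495.4,-375.4,77],[495.4,-375.4,49]],T))
g=cv2.cvtColor(im,cv2.COLOR_RGB2GRAY)
print('cols 240..330 step 2')
for v in range(180,268,2): print(v,''.join(' .:-=+*#%@'[min(9,g[v,u]//26)] for u in range(240,332,2)))
E
```

```text
time_s: 21.78
position: [496.5, -376.7, 132.2]
eef_rot: [0.993, 0.122, 0.001, 0.001]
ft_force: [0.5, -0.4, -0.1]
finger_gap: 36.8
grasp_force: 0.0
[ 496.46 -376.71  132.2 ] [[282.3  240.68]
 [282.34 227.42]]
cols 240..330 step 2
180 @-..+=++.:..:::.::.:::.:::::::.::...:.:....:.:
182 @=..:=-:.......................:..:.::.::.:.:.
184 @%....::::::::::::::::::::::::::::::::::::::::
186 @%.:::::::::::::::::::::::::::::::::::::::::::
188 @%...:::::::::::::::::::::::::::::::::::::::::
190 @@+*::::::::::::::::::::::::::::::::::::::::::
192 @@+*:---:-:--:::::::::::::::::::::::::::::::::
194 @@+*------------------------------------------
196 @@+*------------------------------------------
198 @@+*------------------------------------------
200 @@+*---:-:@::--@::-:@.:--@.:------------------
202 @@+*--:@@@@@@@.@@@-+@@@@@@@@@@----------------
204 @@+*--@@@@@@@@@@=+--:++@@@@@@@:---------------
206 @@=*--@@@@@@@@@+:-------:=@@@@@:--------------
208 @@=*--:@@@@@@@:----------:@@@@@:--------------
210 @@=*--:@@@@@@@:-----------.@@@@:------@:::@@::
212 @@=*--:@@@@@@@:-----------@@@@@@-----:@@@@@@@@
214 
[... 665 characters left out ...]
.  @@@@@@@@@*:==-@@@@@=++:@@@@@@@@@@@*   :::
242 :    @@@@@@@@@@:===@@@@@=++.@@@@@@@@@@@*   .::
244 . .  @@@@@@@@@@.===@@@@@=+=:@@@@@@@@@@@*    ::
246      @@@@@@@@@@*-===@@@===-@@@@@@@@@@@@:    .:
248      @@@@@@@@@@@=-=======-*@@@@@@@@@@@@:     :
250      @@@@@@@@@@@@*:=====:@@@@@@@@@@@@@@:     :
252 .    @@@@@@@@@@@@@@@:.-*@@@@@@@@@@@@@@@:     .
254 .    @@@@@@@@@@@@@@@@@@@@@@@@@@@@@@@@@@:      
256      @@@@@@@@@@@@@@@@@@@@@@@@@@@@@@@@@@       
258      @@@@@@@@@@@@@@@@@@@@@@@@@@@@@@@@@@    .  
260      @@@@@@@@@@@@@@@@@@@@@@@@@@@@@@@@@@       
262      @@@@@@@@@@@@@@@@@@@@@@@@@@@@@@@@@@       
264 .    %@@@@@@@@@@@@@@@@@@@@@@@@@@@@@@@@@       
266      %@@@@@@@@@@@@@@@@@@@@@@@@@@@@@@@@@
```

```bash
python3 -m inch '[{"hand":0.4,"x":-0.08,"y":-0.13,"z":3,"ax":0,"ay":0,"az":0},{"hand":0.4,"x":0,"y":0,"z":2.2,"ax":0,"ay":0,"az":0},{"hand":0.4,"x":0,"y":0,"z":0.9,"ax":0,"ay":0,"az":0},{"hand":0.4,"x":0,"y":0,"z":0,"ax":0,"ay":0,"az":0},{"hand":0.1,"x":0,"y":0,"z":0,"ax":0,"ay":0,"az":0},{"hand":0.1,"x":0,"y":0,"z":0,"ax":0,"ay":0,"az":0},{"hand":0.1,"x":0,"y":0,"z":0,"ax":0,"ay":0,"az":0},{"hand":0.1,"x":0,"y":0,"z":0,"ax":0,"ay":0,"az":0}]' 50
```

```text
time_s: 22.82
position: [495.0, -375.3, 70.2]
eef_rot: [0.993, 0.122, 0.0, 0.0]
ft_force: [-0.5, -0.0, 5.6]
finger_gap: 16.7
grasp_force: 50.0
```

```bash
python3 -m inch '[{"hand":0.1,"x":0,"y":0,"z":-1,"ax":0,"ay":0,"az":0},{"hand":0.1,"x":0,"y":0,"z":-2.5,"ax":0,"ay":0,"az":0},{"hand":0.1,"x":0,"y":0,"z":-3,"ax":0,"ay":0,"az":0},{"hand":0.1,"x":0,"y":0,"z":-3.5,"ax":0,"ay":0,"az":0},{"hand":0.1,"x":0,"y":0,"z":0,"ax":0,"ay":0,"az":0},{"hand":0.1,"x":0,"y":0,"z":0,"ax":0,"ay":0,"az":0}]'
python3 - <<'E'
from h import *
np.set_printoptions(precision=2,suppress=True)
T=pose();np.save('T14',T);im=save('wrist','w14.png');print(T[:3,3])
print([(np.round(d['centre'],1),round(d['confidence'],2),) for d in env.place_of('pin','wrist')[:2]],'exp tip z',T[2,3]-61)
print('exp collar/tip pix',proj('wrist',[[0,0,22],[0,0,61],[0,0,26]],np.eye(4)))
g=cv2.cvtColor(im,cv2.COLOR_RGB2GRAY)
print('cols 244..324 step 2')
for v in range(196,268,2): print(v,''.join(' .:-=+*#%@'[min(9,g[v,u]//26)] for u in range(244,326,2)))
h=list(wld(-66,0)); print(h,jig(T[:3,3])); go(h+[135],JY-np.pi/2)
E
```

```text
time_s: 23.58
position: [494.3, -374.8, 169.3]
eef_rot: [0.993, 0.122, -0.0, -0.0]
ft_force: [-0.4, 0.9, -1.1]
finger_gap: 16.9
grasp_force: 50.0
[ 494.34 -374.82  169.35]
[(array([ 493.1, -369.2,  104.7]), 0.76), (array([ 423.8, -239. ,   52.7]), 0.71)] exp tip z 108.34994546567307
exp collar/tip pix [[285.05 260.11]
 [284.73 236.59]
 [285.02 257.28]]
cols 244..324 step 2
196 %%%-+=@@@@@@@@@@@@@@@@@@@@@@@@@@@@@@@@@@@
198 %%%.++@@@@@@@@@@@@@@@@@@@@@@@@@@@@@@@@@@@
200 %%%+++@@@@@@@@@@@@@@@@@@@@@@@@@@@@@@@@@@@
202 %%%+++@@@@@@@@@@@@%::::*@@@@@@@@@@@@@@@@@
204 %%%+*+@@@@@@@@@@@+......:@@@@@@@@@@@@@@@@
206 %%%+++@@@@@@@@@@#.......:#@@@@@@@@@@@@@@@
208 %%%.*+@@@@@@@@@@=:::..::::@@@@@@@@@@@@@@@
210 %%%.*+@@@@@@@@@@:::::::::.@@@@@@@@@@@@@@@
212 %%%=*+@@@@@@@@@@-:::::::::@@@@@@@@@@@@@@@
214 %%%=*+@@@@@@@@@@+::::::::=@@@@@@@@@@@@@@@
216 %%%.*+@@@@@@@@@@%-:::::::%@@@@@@@@@@@@@@@
218 %%% *+@@@@@@@@@@@*..:::-=@@@@@@@@@@@@@@@@
220 %%%=*+@@@@@@@@@@@@@*===@@@@@@@@@@@@@@@@@@
222 %%%#*+@@@@@@@@@@@@@@@@@@@@@@@@@@@@@@@@@@@
224 %%%#*+@@@@@@@@@@@@@@@@@@@@@@@@@@@@@@@@@@@
226 %%%.*+@@@@@@@@@@@@@@@@@@@@@@@@
[... 417 characters left out ...]
......@%
246 @.......    @-======-=====-#    .......*%
248 *.......    ====:      .-==-    ........@
250 ........    ===          :==    ........*
252 ........    ==            .=     ........
254 .......     +              :     ........
256 .......     .                    ........
258 .......     .                    ........
260 .......                          ........
262 .......                           .......
264 .......                           .......
266 ......                            .......
[np.float64(442.5469955173398), np.float64(-233.91265586708607)] [ -49.71 -149.23]
shift cm [ -1.6  -14.89   3.38] rot [-0.  0.  0.] shift if turned first [ -1.61 -14.9    3.36] j6 0.64
```

```bash
python3 -m inch '[{"hand":0.1,"x":-0.6,"y":-5,"z":0,"ax":0,"ay":0,"az":0},{"hand":0.1,"x":-0.5,"y":-5,"z":0,"ax":0,"ay":0,"az":0},{"hand":0.1,"x":-0.5,"y":-4.9,"z":0,"ax":0,"ay":0,"az":0},{"hand":0.1,"x":0,"y":0,"z":0,"ax":0,"ay":0,"az":0},{"hand":0.1,"x":0,"y":0,"z":0,"ax":0,"ay":0,"az":0}]'
python3 - <<'E'
from h import *
np.set_printoptions(precision=2,suppress=True)
T=pose();np.save('T15',T);im=save('wrist','w15.png');print(T[:3,3])
h=list(wld(-65.5,0)); print('exp lid hole top, base',proj('wrist',[h+[55],list(wld(-66,0))+[34]],T))
print([(np.round(d['centre'],1),round(d['confidence'],2),) for n in ['jig_hole','lid_edge','module_cap'] for d in env.place_of(n,'wrist')[:1]])
g=cv2.cvtColor(im,cv2.COLOR_RGB2GRAY)
print('cols 254..316')
for v in range(186,244,1): print(v,''.join(' .:-=+*#%@'[min(9,g[v,u]//26)] for u in range(254,318,1)))
E
```

```text
time_s: 24.3
position: [443.3, -234.5, 169.3]
eef_rot: [0.993, 0.122, -0.0, -0.0]
ft_force: [-0.1, -0.7, -0.6]
finger_gap: 16.9
grasp_force: 50.0
[ 443.31 -234.53  169.33]
exp lid hole top, base [[283.48 214.84]
 [283.45 208.87]]
[(array([ 443.3, -235.7,   36.8]), 0.91), (array([ 424.3, -235.7,   51.4]), 0.94), (array([ 499.6, -194.2,   48.7]), 0.92)]
cols 254..316
186 ============-@--=========================================--@@@@@
187 ============-@@@-======================================-=--@@@@@
188 ===========-:@@*-=============----=====================---@@@@@@
189 ===========-:@@:---==========-@@@-===========--==---------@@@@@@
190 ===========-@@@@@@---=======--@@@-==========-@----@@@@@::-@@@@@@
191 -==========-@@@@@@@@-=======--@@+:-=========-@@@@:@@@@@@@@@@@@@@
192 -==========-@@@@@@@*-=======--@@@@-========--@@@@@@@@@@@@@@@@@@@
193 @==========-@@@@@@@:----====-@@@@@-========--@@@@@@@@@@@@@@@@@@@
194 @-========--*+@@@@@@@@@:-----@@@@@--=======-@@@@@@@@@@@@@@@@@@@@
195 @---===-----::@@@@@@@@@@@@:::@@@@@-----====-@@@@@@@@@@@@@@@@@@@@
196 @@-:----@@@::@@@@@@@@@@@@@@@@@@@@@--@@
[... 2569 characters left out ...]
=*@@@@@@@@
234 @@@.:  -@@@@@@@@@@@@@@@@@@@@++=##@@@@@@@@@@@@@@@@@@@-   -#@@@@@@
235 @.:  . =@@@@@@@@@@@@@@@@@@--:::::=@@@@@@@@@@@@@@@@@@= .  .-*@@@@
236 : .....=----:=@@@@@@@@@@@-::::::::-@@@@@@@@@@@=:----+..... .-#@@
237  .......     :@@@@@@@@@#-:::---::::-@@@@@@@@@@:     ........ .-@
238 .......      .@@@@@@@@@:::::-----:::-@@@@@@@@@.      ......... :
239 .......      .%########::-:-------::.+%######%.     ........... 
240 .......      .%######%=::::---:---:::+%######%.      ...........
241 .......      .%#######::-:--::--:::::=%%#####%.      ...........
242 .......      .%####*--:::-----=---::::-=#%###%.      ...........
243 .......       %###*:::---==----------::::#%##%       ...........
```

```bash
python3 -m inch '[{"hand":0.1,"x":-0.04,"y":-0.04,"z":2,"ax":0,"ay":0,"az":0},{"hand":0.1,"x":0,"y":0,"z":1.6,"ax":0,"ay":0,"az":0},{"hand":0.1,"x":0,"y":0,"z":0.6,"ax":0,"ay":0,"az":0},{"hand":0.1,"x":0,"y":0,"z":0,"ax":0,"ay":0,"az":0},{"hand":0.1,"x":0,"y":0,"z":0,"ax":0,"ay":0,"az":0}]'
python3 - <<'E'
from h import *
np.set_printoptions(precision=2,suppress=True)
T=pose();np.save('T16',T);im=save('wrist','w16.png');print(T[:3,3],jig(T[:3,3]))
print('exp tip',proj('wrist',[[0,0,61]],np.eye(4)),'lid hole',proj('wrist',[list(wld(-65.5,0))+[55]],T))
g=cv2.cvtColor(im,cv2.COLOR_RGB2GRAY)
print('cols 262..306')
for v in range(214,250,1): print(v,''.join(' .:-=+*#%@'[min(9,g[v,u]//26)] for u in range(262,308,1)))
E
```

```text
time_s: 25.12
position: [442.8, -234.2, 127.9]
eef_rot: [0.993, 0.122, 0.0, 0.0]
ft_force: [0.7, 0.4, 0.2]
finger_gap: 16.8
grasp_force: 50.0
[ 442.84 -234.21  127.93] [-65.78  -0.36]
exp tip [[284.73 236.58]] lid hole [[284.1  230.52]]
cols 262..306
214 +===++++++++++++++++=+++++++++==++++++++++++++
215 +====+++++++++++++++++++++++++==++++++++++++++
216 +=======++++++++++++++++++++++==++++++++++++++
217 +===@@@=++++++++++++=+++++++++==++++++++++++++
218 +===@@@==+++++++++++++++++++++===+++++++++++++
219 ++==@@@==+++++++++++++++++++++++++++++++++++++
220 ++==%#@@====+++++++========+++++++++++++++++=+
221 ++===-@@@@@===+++=++-:=--====++++++++++++++===
222 ++====@@@@@@@@==+::.  .  .@@==+++++++++++++=@@
223 ++====@@@@@@@@-=:         -*@==++++++++++++=@@
224 ++===@@@@@@@@@=-            -:==++++++++++==@@
225 ++===@@@@@@@@@:               ===+++++++++=@@@
226 +====@@@@@@@@@                *==+++++++++=@@@
227 ++===@@@@@@@@=                .+=+++++++++=@@@
228 ++==-@@@@@@@@                  -=++++++++==@@@
229 +===@@@@@@@@@                  #===+++====@@@@
230 ===-@@@@@@@@%.               
[... 278 characters left out ...]
====*@@@@@@@@*------------=-=@%@@@@@@*==+==*.
237      =@@@@@@@@@=-------------%%%@@@@@@=     :.
238      =@@@@@@@@%--------------=%@@@@@@@=     ..
239      =@@@@@@@@%:------------:+@@@@@@@@=     ..
240      =@@@@@@@@#-------------:@@@@@@@@@=     ..
241      =@@@@@@@@---------------%@@@@@@@@=      .
242      =@@@@@@#*-----=======----#@@@@@@@=      .
243       @@@@@*:--==+===========---+@@@@@       .
244       @@@@+--===================-+@@@@       .
245       @@@=-======================-+@@@        
246       @@=-===========:--==========-+@@        
247       @=-=======-:: .   ..--=======-=@        
248       +-=====-:.            ..-=====-+        
249       ======:                  -======
```

```bash
python3 -m inch '[{"hand":0.1,"x":0,"y":0,"z":0.8,"ax":0,"ay":0,"az":0},{"hand":0.1,"x":0,"y":0,"z":0.5,"ax":0,"ay":0,"az":0},{"hand":0.1,"x":0,"y":0,"z":0.5,"ax":0,"ay":0,"az":0},{"hand":0.1,"x":0,"y":0,"z":0,"ax":0,"ay":0,"az":0}]'
python3 -m inch '[{"hand":0.1,"x":0,"y":0,"z":0.4,"ax":0,"ay":0,"az":0},{"hand":0.1,"x":0,"y":0,"z":0.4,"ax":0,"ay":0,"az":0},{"hand":0.1,"x":0,"y":0,"z":0,"ax":0,"ay":0,"az":0}]'
```

```text
time_s: 25.68
position: [442.3, -233.9, 109.1]
eef_rot: [0.993, 0.122, -0.0, -0.0]
ft_force: [0.1, 0.0, -1.0]
finger_gap: 17.2
grasp_force: 50.0
time_s: 26.05
position: [442.4, -233.9, 101.2]
eef_rot: [0.993, 0.122, -0.0, -0.0]
ft_force: [0.3, 0.6, -0.7]
finger_gap: 16.9
grasp_force: 50.0
```

```bash
python3 -m inch '[{"hand":0.1,"x":0,"y":0,"z":0.3,"ax":0,"ay":0,"az":0},{"hand":0.1,"x":0,"y":0,"z":0.3,"ax":0,"ay":0,"az":0},{"hand":0.1,"x":0,"y":0,"z":0.3,"ax":0,"ay":0,"az":0},{"hand":0.1,"x":0,"y":0,"z":0,"ax":0,"ay":0,"az":0}]'
python3 -m inch '[{"hand":0.1,"x":0,"y":0,"z":0.3,"ax":0,"ay":0,"az":0},{"hand":0.1,"x":0,"y":0,"z":0.3,"ax":0,"ay":0,"az":0},{"hand":0.1,"x":0,"y":0,"z":0,"ax":0,"ay":0,"az":0}]'
```

```text
time_s: 26.55
position: [442.4, -234.0, 92.2]
eef_rot: [0.993, 0.122, -0.0, -0.0]
ft_force: [-0.5, 0.2, -1.2]
finger_gap: 16.7
grasp_force: 50.0
time_s: 26.92
position: [442.4, -233.9, 86.3]
eef_rot: [0.993, 0.122, -0.0, -0.0]
ft_force: [0.3, 0.3, -1.9]
finger_gap: 16.8
grasp_force: 50.0
```

```bash
python3 -m inch '[{"hand":0.1,"x":0,"y":0,"z":0.3,"ax":0,"ay":0,"az":0},{"hand":0.1,"x":0,"y":0,"z":0.3,"ax":0,"ay":0,"az":0},{"hand":0.1,"x":0,"y":0,"z":0,"ax":0,"ay":0,"az":0}]' 55
python3 -m inch '[{"hand":0.1,"x":0,"y":0,"z":0.2,"ax":0,"ay":0,"az":0},{"hand":0.1,"x":0,"y":0,"z":0.2,"ax":0,"ay":0,"az":0},{"hand":0.1,"x":0,"y":0,"z":0,"ax":0,"ay":0,"az":0}]'
python3 -m inch '[{"hand":0.1,"x":0,"y":0,"z":0.2,"ax":0,"ay":0,"az":0},{"hand":0.1,"x":0,"y":0,"z":0.2,"ax":0,"ay":0,"az":0},{"hand":0.1,"x":0,"y":0,"z":0,"ax":0,"ay":0,"az":0}]'
```

```text
time_s: 27.3
position: [442.6, -234.0, 80.3]
eef_rot: [0.993, 0.122, -0.0, -0.0]
ft_force: [-0.2, -0.7, -0.5]
finger_gap: 16.7
grasp_force: 55.0
time_s: 27.68
position: [442.6, -234.1, 76.4]
eef_rot: [0.993, 0.122, -0.0, -0.0]
ft_force: [-0.5, -0.3, 1.4]
finger_gap: 17.1
grasp_force: 55.0
time_s: 28.05
position: [442.6, -234.0, 72.4]
eef_rot: [0.993, 0.122, -0.0, -0.0]
ft_force: [-1.7, -0.2, 3.9]
finger_gap: 16.5
grasp_force: 55.0
```

```bash
python3 -m inch '[{"hand":0.1,"x":0,"y":0,"z":0.1,"ax":0,"ay":0,"az":0},{"hand":0.1,"x":0,"y":0,"z":0.08,"ax":0,"ay":0,"az":0},{"hand":0.1,"x":0,"y":0,"z":0,"ax":0,"ay":0,"az":0}]'
python3 -m inch '[{"hand":0.1,"x":0,"y":0,"z":0.05,"ax":0,"ay":0,"az":0},{"hand":0.1,"x":0,"y":0,"z":0,"ax":0,"ay":0,"az":0}]'
```

```text
time_s: 28.42
position: [442.6, -234.0, 70.7]
eef_rot: [0.993, 0.122, -0.0, -0.0]
ft_force: [-3.0, -0.8, 3.6]
finger_gap: 16.9
grasp_force: 55.0
time_s: 28.68
position: [442.5, -234.0, 70.3]
eef_rot: [0.993, 0.122, -0.0, -0.0]
ft_force: [-2.8, -1.2, 4.8]
finger_gap: 16.8
grasp_force: 55.0
```

```bash
python3 -m inch '[{"hand":0.1,"x":0,"y":0,"z":0.05,"ax":0,"ay":0,"az":0},{"hand":0.1,"x":0,"y":0,"z":0,"ax":0,"ay":0,"az":0}]'
python3 -m inch '[{"hand":0.1,"x":0,"y":0,"z":0.05,"ax":0,"ay":0,"az":0},{"hand":0.1,"x":0,"y":0,"z":0,"ax":0,"ay":0,"az":0}]'
```

```text
time_s: 28.92
position: [442.6, -234.1, 70.1]
eef_rot: [0.993, 0.122, -0.0, -0.0]
ft_force: [-5.6, 0.1, 13.3]
finger_gap: 16.7
grasp_force: 55.0
time_s: 29.18
position: [442.7, -234.1, 69.9]
eef_rot: [0.993, 0.122, -0.0, -0.0]
ft_force: [-9.1, 1.9, 22.3]
finger_gap: 16.9
grasp_force: 55.0
```

```bash
python3 -m inch '[{"hand":0.1,"x":-0.05,"y":0,"z":0,"ax":0,"ay":0,"az":0},{"hand":0.1,"x":0,"y":0,"z":0,"ax":0,"ay":0,"az":0},{"hand":0.1,"x":0,"y":0,"z":0,"ax":0,"ay":0,"az":0}]'
python3 - <<'E'
from h import *
np.set_printoptions(precision=2,suppress=True)
o=env.observe();print(o['ft_force'],o['torque'],o['position'],o['joint_vel'])
for c in ['wrist','scene','top']:
  save(c,f'e_{c}.png')
  for n in ['lid_edge','pin','module_cap']: print(c,n,[(np.round(d['centre'],1),jig(d['centre']),round(d['confidence'],2)) for d in env.place_of(n,c)[:1]])
E
```

```text
time_s: 29.55
position: [442.5, -234.2, 70.0]
eef_rot: [0.993, 0.122, 0.0, 0.0]
ft_force: [-4.5, 5.1, 20.6]
finger_gap: 17.2
grasp_force: 55.0
[-4.55  5.1  20.63] [0.75 1.01 0.  ] [ 442.51 -234.16   69.96] [ 0.  0.  0.  0.  0. -0.]
wrist lid_edge []
wrist pin [(array([ 440.6, -231.4,    8.1]), array([-67.28,   2.91]), 0.77)]
wrist module_cap [(array([ 499.5, -192.4,   45.3]), array([-0.72, 26.56]), 0.77)]
scene lid_edge [(array([ 427.9, -242.2,   40.7]), array([-82.21,  -4.51]), 0.67)]
scene pin [(array([ 500.7, -197.9,   43.8]), array([-0.88, 20.93]), 0.55)]
scene module_cap [(array([ 499.5, -194.2,   46. ]), array([-1.15, 24.81]), 0.43)]
top lid_edge []
top pin []
top module_cap [(array([ 502. , -190.7,   48.3]), array([ 2.12, 27.6 ]), 0.54)]
```

```bash
python3 -c "
from plant import env
print(env.hand_in())"
```

```text
the job is handed in; nothing more can be done
None
```

I've handed the job in: the module is in the pocket with its capacitor on the left, the lid reads flush, and the slim pin is home, still gripped at 55 N and pressed with about 20 N. The hand-in returned no verdict, and I did not recheck the bystander items at the end.

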